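Calibrate the fruit lane scale: seat the test weight, hold the key switch turned

TASK

Calibrate the lane scale: without dropping it, stand the larger of the two steel test weights upright and centred on the mark of the narrow raised weigh rail and let go of it. Then take the key with the square head from the key block, push it fully home into the key switch on the sloped console, working it past the sticky pins, turn it a quarter turn clockwise to the stop against its spring, and finish holding it there: the key stays gripped, fully in and turned. Leave the smaller weight, the round-headed key and the other things on the bench as they are.

Things in the scene. Friction and masses are not known exactly. Their poses are not given: they have to be found in the camera images.
- weight_large_mid (a point): Larger test weight, about 500 g, bare turned steel, standing upright: body 38 mm diameter and 50 mm high, thin neck, 24 mm knob on top, 76 mm high in all. The point is on its axis half-way up (38 mm above its underside; the body is there to grip). z up its axis.
- weight_small_mid (a point): Smaller test weight of the same shape and metal, 26 mm diameter, 56 mm high, standing near the larger one (they may be swapped); leave it. The point is on its axis, half-way up (28 mm).
- weigh_mid (a point): Middle of the weigh section, on the flat top of the narrow steel runner rail of the scale lane, 100 mm above the bench; a black engraved cross marks it. The rail is 26 mm wide (along x) and runs along y. z up. Rigid. A parked carrier with a mango, 90 mm across and 68 mm long, stands on the rail with its centre 145 mm away along +y; the fruit's top is about 90 mm above the rail.
- weigh_rail: The weigh section itself, a steel bar 112 mm long (y), 26 mm wide (x), 12 mm thick, in line with fixed rails beyond 4 mm gaps at both ends. Origin under its middle, 12 mm below point weigh_mid, same axes.
- weight_large: The larger test weight; origin at the centre of its underside, z up its axis.
- key_square_head (a point): Key with the square head, standing blade-down in either slot of the key block. Point: centre of the head, a plate 28 mm wide (x), 10 mm thick (y), 34 mm tall (z, up). Below it: neck 12 x 9 mm, round collar 21 mm across and 4 mm thick with its underside 27 mm below the point, blade 14 mm wide (x), 4 mm thick (y), bevelled tip 55 mm below the point. Pull it 30 mm up to free it.
- key_square: The square-headed key, 60 g; origin at the tip of the blade, axes as for its head. It fits the switch either way round (half turn about z).
- key_round_head (a point): Another key of the same make with a round head of 34 mm diameter, 10 mm thick, in the other slot of the block; leave it. Point: centre of its head.
- key_block_mid (a point): Key block, black plastic, 56 mm (x) by 116 mm (y) and 36 mm high; point at the centre of its top face. Two key slots 29 mm to either side along y; the blades' width lies along y, so the heads are pinched across x. Fixed.
- switch_face (a point): Key switch on the console: point on its axis, on the flat plug face, level with the 35 mm steel bezel, 5 mm above the panel. z: out of the panel along the axis (panel slopes 12 degrees, lower towards the robot); x up the slope; y left along the panel. Fully home = key's collar on the plug face, head centre 27 mm out along z. A stop button 34 mm across, 23 mm high stands 85 mm away along -y.
- keyway (a point): The same point on the turning plug; x along the keyway (the switch face's x at rest), z out. Keyway 16 x 5.6 mm with a 1.6 mm bevelled mouth; the blade goes in 28 mm. A sticky pin at each narrow end, at 9 and 17 mm depth, takes 10 to 20 N pushed straight, under 10 N if the key is rocked 1 to 2 mm to and fro along x; then about 10 N against a sprung plunger. Plug locked until 1.5 mm from home.
- plug (a joint): Turn of the key switch in rad: 0 at rest (keyway along the slope), grows clockwise seen from outside the panel, stop at 1.571 (a quarter turn). Springs back when let go: 0.025 N m at rest to 0.08 N m at the stop, plus 0.015 N m friction. The blade has about 0.15 rad of play in the keyway, so the head must be turned that much farther.
- ring_gauge: Fruit sizing gauge lying on the bench: steel ring of 72 mm outer diameter with a flat handle; leave it. Origin at the ring's centre, underneath.
- nozzle: Spare black spray nozzle, 28 mm across, 34 mm high, standing; leave it. Origin underneath.
- wrench: Steel wrench, 170 mm, lying behind the console; leave it.
- sanitiser: White plastic bottle, 60 mm diameter, 160 mm high, standing to the right of the console; leave it. Origin underneath.
- console: Calibration console, fixed grey box 180 mm deep (x) and 200 mm wide (y), sloped top 61 mm high at the robot's side and 99 mm at the back; display at the back of the top, key switch left of a stop button. Origin under its middle.
There are look-alikes about, which are no part of the job. What is shaped like the key_square but green is not meant.

How it is judged:
By the outcome, as a careful person would: the job done as asked, in the order asked, and still so for the second after the job is handed in, while the arm keeps its last pose, push and grip.
It also fails if it takes over 72 s, if anything falls off the work surface, if the arm or the gripper's body presses on something with over 40 N, if the wrist force passes 120 N, or if a joint passes its speed limit or range.

ROBOT

A 6-joint arm with a two-finger parallel gripper is mounted at the origin on the work surface. World frame = base frame: x ahead of the robot, y to its left, z up, the work surface at z = 0. Lengths are in m, angles in rad, forces in N, time in s.
With the tool pointing down it reaches from about 0.35 to 0.775 m from the base axis. Payload 7.3 kg.
Tool frame: the origin (TCP) lies midway between the tips of the shut fingers; the grasp point (between the pads) lies 19 mm behind it; z points along the fingers, y is the direction in which the jaws open and shut (so a half turn about z gives the same grasp; the last joint's range is limited). The gripper opens to 92 mm and grips with 3 to 60 N. Pads are 19 mm wide; open, the fingers measure 130 mm over their backs; the gripper's body (75 mm by 190 mm) begins 47 mm behind the grasp point.
Start: joints at [-1.33, 0.342, 1.524, -0, 1.275, -0.146], TCP at [0.198, -0.486, 0.227] pointing down, gripper open.
Joint ranges: [-2.53, 2.53], [-0.77, 2.02], [0.04, 2.7], [-1, 4.14], [0.28, 2.66], [-3.11, 3.11]. Speed limits (rad/s): [2.57, 2.57, 3.14, 3.14, 3.14, 3.14].

INTERFACE

Orientations are given as [roll, pitch, yaw] about the fixed x, y, z axes, in that order (R = Rz(yaw) Ry(pitch) Rx(roll)).
In Python, from cell import status, eyes, job gives the robot as it stands.
- The arm moves only by the tool jog_arm, never from a script. Its argument "series" is a list of rows, each a list of 3 entries, a list of its own where there are three numbers: the gripper command: -1 is shut, 1 is fully open, values between are in proportion, then the shift along the tool's x, y, z in m, then the turn, a rotation vector about the tool's x, y, z in rad. In form: [[grip, [x, y, z], [ax, ay, az]], ...]. A call has 1 to 12 rows; each row is the pose to reach, as a shift and turn from the pose commanded when the call began, along the tool's axes at that moment; what a row does not reach only later rows make up. A row lasts 1/12 s, in which the tool goes at most 41.7 mm and 7.16 degrees, less where a joint would pass 70% of its speed; a pose out of reach is approached as far as the arm can. A call with a gripper value outside its range is refused whole. The fingers move at their own pace and stop on an object; "squeeze" is the grip in N (left out, the last holds). Time passes only in rows, so rows that repeat a pose let the fingers close. It gives the time, the measured TCP pose, the force and the opening at its end, in the units of the state.
- status.observe(): the state, without advancing time (a new reading comes with each control period).
- eyes.read_camera(name): name is "scene" or "top" or "wrist"; returns a dict with "img" (420x560x3 uint8, red, green, blue), "range_z" (420x560 float32, m along the optical axis (not along the pixel's ray), 0 where there is no reading), "camera_matrix" (3x3 intrinsics, pixels), "T" (4x4, takes a point from camera to world coordinates); the wrist camera has in their place "tool_from_camera" (4x4, takes a point from camera to tool coordinates, whose origin is the TCP and whose axes are the flange's). Camera axes: x right, y down, z forward; pixel columns grow to the right and rows downward; lengths in m; the calibration is good to about 2 mm. A picture is of the moment at which its call begins: read the wrist's pose just before it.
- job.hand_in(): hands the job in, once; it reports no verdict.
The state is a dict: "time": time; "qpos": joint angles; "qvel": joint speeds; "joint_efforts": joint torques, N m; "tool_pos": TCP position; "tool_rot": TCP orientation; "contact_force": force on the tool from outside, world axes, zero at the start; "torque": the same for the moment, N m; "opening": finger opening in m.
Only numpy, scipy, OpenCV 4.12 (cv2) and the standard library are available. Lean on these libraries where they do the work, as an engineer would, in place of code of your own. Each camera call takes 0.05 s, during which the arm holds its last target.

## Working session

There is one attempt and no reset: what is moved stays moved. The work goes in short steps, Python scripts to look and compute and a tool call to move; the robot and the scene stay as the last step left them, time stands still between calls to the robot, and variables do not carry over. Pictures are saved under pics/ and viewed, and the job is handed in when it is done.

Besides the shell and the picture viewer there is one more tool, called after "Call:" in YAML: its name, and indented under it one key for each argument. jog_arm: Moves the arm, as the interface text tells. Its arguments: {"type":"object","properties":{"series":{"type":"array","items":{"type":"array"}},"squeeze":{"type":"number"}},"required":["series"]}

```bash
mkdir -p pics; ls
python3 - <<'E'
from cell import status, eyes, job
import cv2,numpy as np
s=status.observe(); print(s)
for n in ["scene","top","wrist"]:
    d=eyes.read_camera(n)
    cv2.imwrite(f"pics/{n}0.png",d["img"][:,:,::-1])
    np.savez(f"{n}0.npz",**d)
    print(n,d["camera_matrix"].tolist(),np.round(d.get("T",d.get("tool_from_camera")),4).tolist())
E
```

```text
pics
{'time': 0.0, 'qpos': array([-1.33000857e+00,  3.42731594e-01,  1.52499059e+00, -3.98356835e-06,
        1.27539250e+00, -1.46018157e-01]), 'qvel': array([-1.74122222e-04, -1.77670402e-03,  9.41462793e-05, -1.42579492e-03,
        1.73964000e-03,  5.40633088e-04]), 'joint_efforts': array([ 1.23516391e-03, -4.31244707e+01, -2.44215649e+01,  7.17649539e-02,
        5.59275644e-02, -1.46168359e-04]), 'tool_pos': array([ 0.19796276, -0.48582182,  0.22604958]), 'tool_rot': array([-3.14008627e+00, -2.17685789e-04,  3.86806910e-01]), 'contact_force': array([-0.05500337, -0.18432128, -0.721983  ]), 'torque': array([-0.03124125,  0.00120547, -0.07707811]), 'opening': 0.09182612280681954}
scene [[494.60400762756944, 0.0, 276.9891917760804], [0.0, 494.60400762756944, 202.92754995604332], [0.0, 0.0, 1.0]] [[-0.438, 0.6104, -0.66, 1.4381], [0.8989, 0.3105, -0.3093, 0.3644], [0.0161, -0.7287, -0.6847, 1.0241], [0.0, 0.0, 0.0, 1.0]]
top [[498.41594133123755, 0.0, 282.6086198280607], [0.0, 498.41594133123755, 199.78137042199816], [0.0, 0.0, 1.0]] [[0.0203, -0.9965, 0.0806, 0.419], [-0.9998, -0.0202, 0.001, -0.0378], [0.0006, -0.0806, -0.9967, 1.5801], [0.0, 0.0, 0.0, 1.0]]
wrist [[348.1176301227933, 0.0, 283.7945284090406], [0.0, 348.1176301227933, 204.97679113172654], [0.0, 0.0, 1.0]] [[-0.0008, -0.9671, -0.2544, 0.0676], [1.0, -0.0007, -0.0002, 0.001], [-0.0, -0.2544, 0.9671, -0.1589], [0.0, 0.0, 0.0, 1.0]]
```

View pics/scene0.png

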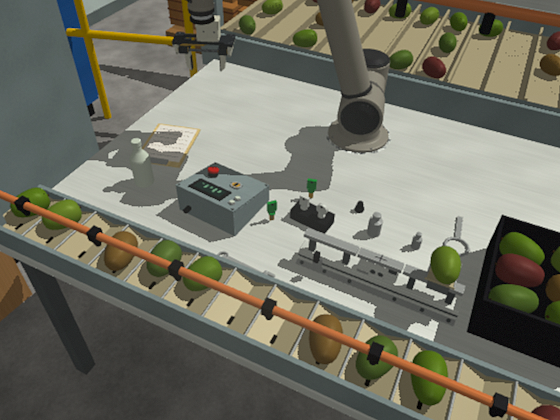

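View pics/top0.png

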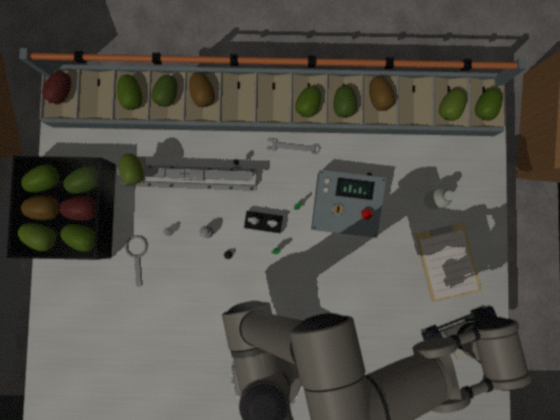

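View pics/wrist0.png

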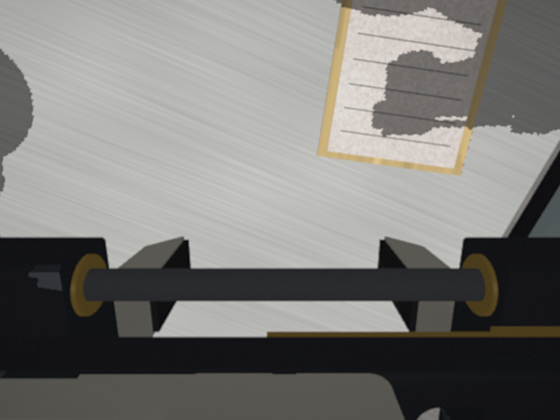

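The scene view shows the weights near (375,225) and (418,241), the key block at (313,213), the switch at (236,184), and the rail cross at about (381,258). The green look-alike keys are at (312,186) and (272,208). Next I'll zoom in.

Run:
```python
import cv2
a=cv2.imread("pics/top0.png")[140:290,115:315]; cv2.imwrite("pics/topc.png",cv2.resize(a,None,fx=4,fy=4,interpolation=cv2.INTER_CUBIC))
a=cv2.imread("pics/top0.png")[150:250,300:400]; cv2.imwrite("pics/topcon.png",cv2.resize(a,None,fx=5,fy=5,interpolation=cv2.INTER_CUBIC))
a=cv2.imread("pics/scene0.png")[160:310,260:480]; cv2.imwrite("pics/scc.png",cv2.resize(a,None,fx=3.6,fy=3.6,interpolation=cv2.INTER_CUBIC))
```

```text
(no output)
```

View pics/topc.png

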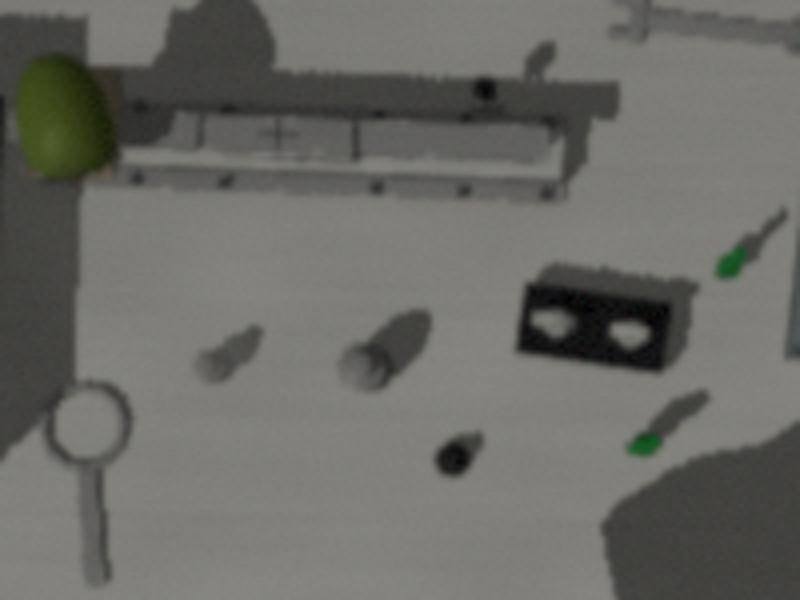

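View pics/topcon.png

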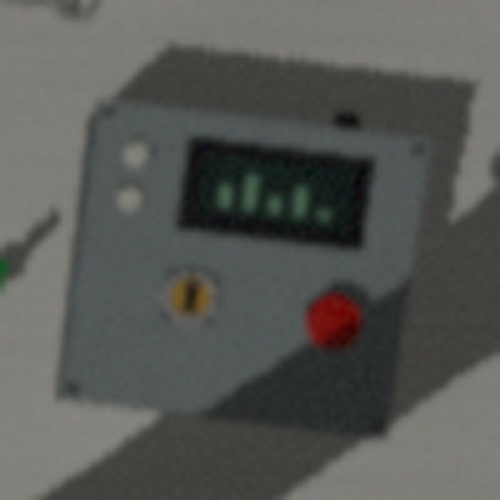

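View pics/scc.png

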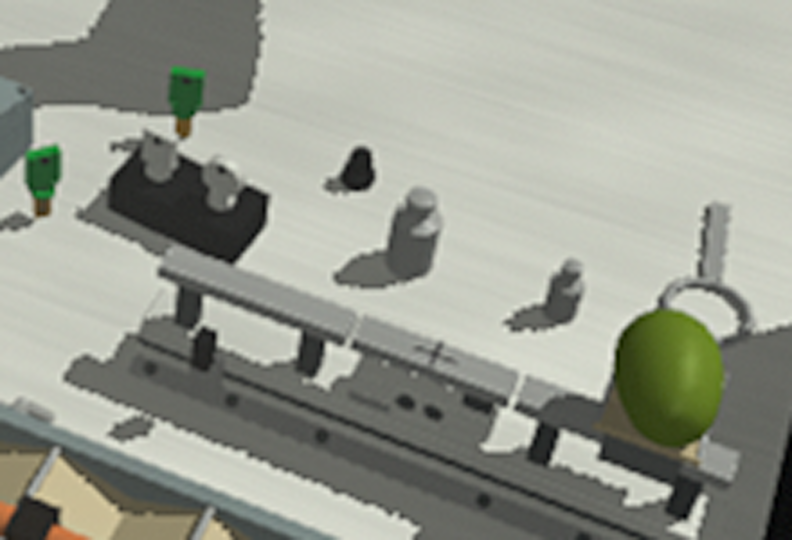

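```bash
cat > h.py <<'E'
import numpy as np
from scipy.spatial.transform import Rotation as R
def ray(d,u,v,T=None):
    K=d["camera_matrix"]; T=d["T"] if T is None else T
    r=np.linalg.solve(K,[u,v,1.]); return T[:3,3],T[:3,:3]@r
def onz(d,u,v,z,T=None):
    o,r=ray(d,u,v,T); return o+r*(z-o[2])/r[2]
def cloud(d,T=None):
    K=d["camera_matrix"]; T=d["T"] if T is None else T
    z=d["range_z"]; v,u=np.indices(z.shape)
    P=np.stack([(u-K[0,2])/K[0,0]*z,(v-K[1,2])/K[1,1]*z,z],-1)
    return P@T[:3,:3].T+T[:3,3]
def rpy(a): return R.from_euler('xyz',a)
def wristT(s,d):
    T=np.eye(4); T[:3,:3]=rpy(s["tool_rot"]).as_matrix(); T[:3,3]=s["tool_pos"]; return T@d["tool_from_camera"]
E
python3 - <<'E'
from h import *
t=dict(np.load("top0.npz")); s=dict(np.load("scene0.npz"))
tc=lambda u,v:(115+(u+.5)/4-.5,140+(v+.5)/4-.5)
cc=lambda u,v:(300+(u+.5)/5-.5,150+(v+.5)/5-.5)
sc=lambda u,v:(260+(u+.5)/3.6-.5,160+(v+.5)/3.6-.5)
np.set_printoptions(precision=4,suppress=True)
print("cross",onz(t,*tc(280,134),.1),onz(s,*sc(436,353),.1))
print("rail ends",onz(t,*tc(201,132),.1),onz(t,*tc(356,141),.1))
print("blk",[onz(t,*tc(*p),.036)[:2] for p in [(528,284),(671,305),(662,371),(518,352)]])
print("bk slots",onz(t,*tc(553,322),.08),onz(t,*tc(629,333),.08))
print("sw",onz(t,*cc(190,296),.083))
print("stop",onz(t,*cc(334,320),.1))
print("con",[onz(t,*cc(*p),z)[:2] for p,z in [((97,102),.099),((428,143),.099),((385,434),.061),((60,397),.061)]])
for nm,d in (("top",t),("scene",s)):
    P=cloud(d)
    for lo,hi,name in [((.28,.02,.05),(.45,.3,.09),"weights"),]:
        m=np.all((P>lo)&(P<hi),-1)
        q=P[m]; 
        # cluster in y
        ys=np.sort(q[:,1]); 
        br=np.split(ys,np.where(np.diff(ys)>.015)[0]+1)
        for b in br:
            g=q[(q[:,1]>=b[0])&(q[:,1]<=b[-1])]; print(nm,len(g),g.min(0),g.max(0),g.mean(0))
E
```

```text
cross [0.6128 0.2585 0.1   ] [0.6082 0.2596 0.1   ]
rail ends [0.6131 0.3176 0.1   ] [0.6087 0.2015 0.1   ]
blk [array([0.5079, 0.0747]), array([ 0.4939, -0.0365]), array([ 0.4427, -0.0306]), array([0.4551, 0.0811])]
bk slots [0.4771 0.052  0.08  ] [ 0.47   -0.0054  0.08  ]
sw [ 0.5163 -0.2022  0.083 ]
stop [ 0.5026 -0.2861  0.1   ]
con [array([ 0.6305, -0.1434]), array([ 0.6098, -0.3418]), array([ 0.436 , -0.3242]), array([ 0.4545, -0.1262])]
top 68 [0.4265 0.181  0.0503] [0.4483 0.215  0.0787] [0.4387 0.198  0.0652]
scene 101 [0.4248 0.1811 0.0502] [0.4499 0.2158 0.0799] [0.4412 0.1996 0.0645]
```

```bash
cat >> h.py <<'E'
def down(psi): return R.from_euler('xyz',[np.pi,0,psi])
def plan(s,p,Rt=None,cmd=None):
    R0=rpy(s["tool_rot"]); p0=np.array(s["tool_pos"])
    sh=R0.inv().apply(np.array(p)-p0)
    rv=(R0.inv()*Rt).as_rotvec() if Rt is not None else np.zeros(3)
    print("shift",np.round(sh,4).tolist(),"turn",np.round(rv,4).tolist(),"rows>=",np.linalg.norm(sh)/.0417,np.degrees(np.linalg.norm(rv))/7.16)
    return sh,rv
E
python3 - <<'E'
from h import *
from cell import status
s=status.observe()
plan(s,[.40,-.2,.26],down(1.0)); plan(s,[.435,.20,.24],down(np.pi/2))
t=dict(np.load("top0.npz"))
tc=lambda u,v:(115+(u+.5)/4-.5,140+(v+.5)/4-.5)
for n,p,z in [("g1",(645,443),.06),("g2",(733,262),.06),("noz",(452,458),.034),("small",(213,362),.05),("wrL",(366,366),.05)]: print(n,onz(t,*tc(*p),z))
E
```

```text
shift [0.2949, -0.1886, -0.0335] turn [-0.001, -0.0005, -0.6132] rows>= 8.433944040828147 4.906816845865616
shift [0.4782, -0.5459, -0.0131] turn [-0.0009, -0.0008, -1.184] rows>= 17.406132791381555 9.474441051388448
g1 [ 0.38754521 -0.01890622  0.06      ]
g2 [ 0.52653322 -0.08320949  0.06      ]
noz [0.37248432 0.12997335 0.034     ]
small [0.4423701  0.31341391 0.05      ]
wrL [0.44168905 0.19613854 0.05      ]
```

Call:
jog_arm:
  series:
    - [1,[0.295,-0.19,-0.034],[0,0,-0.61]]
    - [1,[0.295,-0.19,-0.034],[0,0,-0.61]]
    - [1,[0.295,-0.19,-0.034],[0,0,-0.61]]
    - [1,[0.295,-0.19,-0.034],[0,0,-0.61]]
    - [1,[0.295,-0.19,-0.034],[0,0,-0.61]]
    - [1,[0.295,-0.19,-0.034],[0,0,-0.61]]
    - [1,[0.295,-0.19,-0.034],[0,0,-0.61]]
    - [1,[0.295,-0.19,-0.034],[0,0,-0.61]]
    - [1,[0.478,-0.546,-0.013],[0,0,-1.184]]
    - [1,[0.478,-0.546,-0.013],[0,0,-1.184]]
    - [1,[0.478,-0.546,-0.013],[0,0,-1.184]]
    - [1,[0.478,-0.546,-0.013],[0,0,-1.184]]

```text
time: 1.15
tool_pos: [0.4067, -0.0471, 0.251]
tool_rot: [-3.142, 0.0, 1.503]
contact_force: [0.4, -0.7, -0.3]
opening: 0.0922
```

Run:
```python
from h import *
from cell import status
s=status.observe()
print(s["qpos"],s["tool_pos"],s["tool_rot"])
plan(s,[.435,.20,.24],down(np.pi/2))
```

```text
[-3.03018588e-01  1.06090039e-01  1.76621033e+00 -2.74334847e-05
  1.26934173e+00 -2.34950755e-01] [ 0.40672327 -0.04712252  0.2510458 ] [-3.14153846e+00  1.39640133e-05  1.50273664e+00]
shift [0.2485, 0.0114, 0.011] turn [-0.0001, 0.0, -0.0681] rows>= 5.970747418561769 0.5446276733844652
```

Call:
jog_arm:
  series:
    - [1,[0.248,0.011,0.011],[0,0,-0.068]]
    - [1,[0.248,0.011,0.011],[0,0,-0.068]]
    - [1,[0.248,0.011,0.011],[0,0,-0.068]]
    - [1,[0.248,0.011,0.011],[0,0,-0.068]]
    - [1,[0.248,0.011,0.011],[0,0,-0.068]]
    - [1,[0.248,0.011,0.011],[0,0,-0.068]]
    - [1,[0.248,0.011,0.011],[0,0,-0.068]]
    - [1,[0.248,0.011,0.011],[0,0,-0.068]]

```text
time: 1.82
tool_pos: [0.4358, 0.1992, 0.2395]
tool_rot: [-3.14, 0.001, 1.569]
contact_force: [-0.3, -0.6, -0.6]
opening: 0.0918
```

```bash
cat > look.py <<'E'
import sys,pickle,cv2
from h import *
from cell import status,eyes
n=sys.argv[1]
s=status.observe(); d=eyes.read_camera("wrist")
d["T"]=wristT(s,d); pickle.dump((s,d),open(n+".pkl","wb"))
cv2.imwrite(f"pics/{n}.png",d["img"][:,:,::-1]); print(s["time"],s["tool_pos"],s["tool_rot"],s["opening"],s["contact_force"])
E
python3 look.py w1
```

```text
1.8167 [0.43579303 0.19916435 0.23951979] [-3.14035191e+00  5.15461003e-04  1.56919530e+00] 0.09183534681382971 [-0.31173534 -0.55654472 -0.57499871]
```

View pics/w1.png

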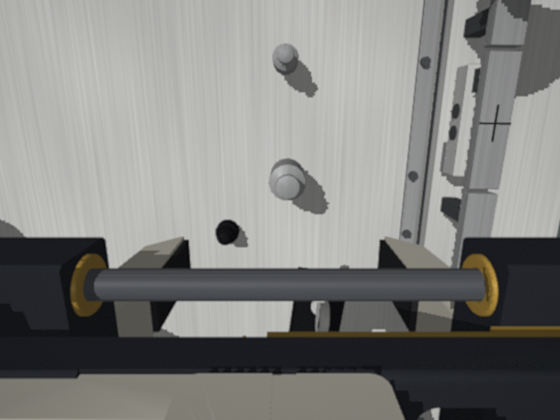

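The wrist view shows the large weight at (287,182), the small one at (286,57), the nozzle at (228,232) and the rail cross at (496,123). I'll measure these now.

Run:
```python
import pickle,cv2
from h import *
s,d=pickle.load(open("w1.pkl","rb"))
im=d["img"]; 
a=im[140:220,240:340,::-1]; b=im[30:230,420:560,::-1]
cv2.imwrite("pics/w1a.png",cv2.resize(a,None,fx=6,fy=6,interpolation=cv2.INTER_CUBIC))
cv2.imwrite("pics/w1b.png",cv2.resize(b,None,fx=3,fy=3,interpolation=cv2.INTER_CUBIC))
P=cloud(d)
np.set_printoptions(precision=4,suppress=True)
for z0,z1 in [(.07,.082),(.045,.053),(.005,.045)]:
    m=(P[...,2]>z0)&(P[...,2]<z1)&(abs(P[...,1]-.2)<.04)&(abs(P[...,0]-.44)<.04)
    g=P[m]; print(z0,len(g),g.min(0),g.max(0),(g.min(0)+g.max(0))/2)
m=(P[...,2]>.095)&(P[...,2]<.106)&(P[...,1]>.2)&(P[...,1]<.32)&(P[...,0]>.5)
g=P[m]; print("rail",len(g),g.min(0),g.max(0)); 
for y in (.21,.23,.25,.27,.29,.31):
    q=g[abs(g[:,1]-y)<.004]; 
    if len(q): print(y,q[:,0].min(),q[:,0].max(),q[:,2].mean())
print("cross",onz(d,496,123.5,.1))
```

```text
0.07 463 [0.4269 0.1873 0.0701] [0.4498 0.2107 0.0783] [0.4384 0.199  0.0742]
0.045 469 [0.4202 0.1809 0.0451] [0.4569 0.2181 0.053 ] [0.4385 0.1995 0.049 ]
0.005 142 [0.4206 0.2056 0.005 ] [0.4557 0.218  0.0448] [0.4381 0.2118 0.0249]
rail 4854 [0.5956 0.2024 0.095 ] [0.6246 0.32   0.1033]
0.21 0.5956317109462504 0.6233386130399514 0.10033244297289964
0.23 0.5964078067306512 0.6229013792855966 0.10025142924193335
0.25 0.5959027457228585 0.6232256383051977 0.10031119887328074
0.27 0.5968981607225585 0.6234561455498874 0.10035804061575299
0.29 0.5967319529554457 0.6238134585534111 0.1003120151843956
0.31 0.5973964808408869 0.6242736041452469 0.10018200711708167
cross [0.6124 0.2576 0.1   ]
```

View pics/w1a.png

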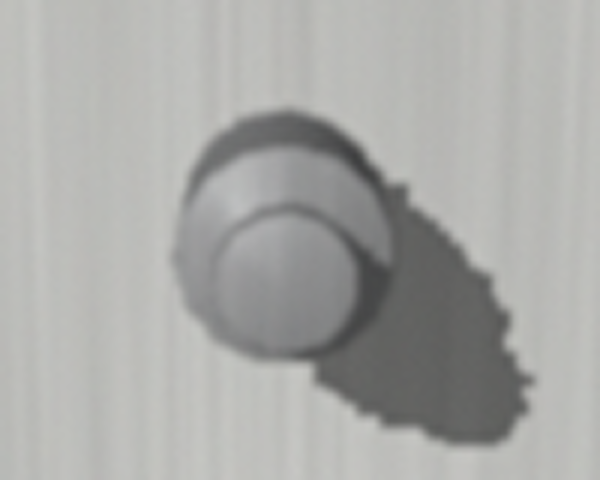

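View pics/w1b.png

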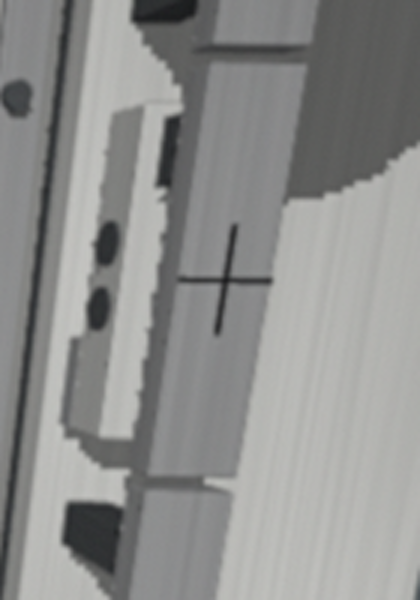

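Call:
jog_arm:
  series:
    - [1,[0.058,0.175,-0.02],[0,0,0]]
    - [1,[0.058,0.175,-0.02],[0,0,0]]
    - [1,[0.058,0.175,-0.02],[0,0,0]]
    - [1,[0.058,0.175,-0.02],[0,0,0]]
    - [1,[0.058,0.175,-0.02],[0,0,0]]
    - [1,[0.058,0.175,-0.02],[0,0,0]]
    - [1,[0.058,0.175,-0.02],[0,0,0]]

```text
time: 2.45
tool_pos: [0.6124, 0.2523, 0.2591]
tool_rot: [-3.14, 0.001, 1.562]
contact_force: [-0.0, -0.7, -0.1]
opening: 0.0919
```

```bash
python3 look.py w2
python3 - <<'E'
import pickle,cv2
from h import *
s,d=pickle.load(open("w2.pkl","rb"))
cv2.imwrite("pics/w2c.png",cv2.resize(d["img"][60:250,200:400,::-1],None,fx=3,fy=3,interpolation=cv2.INTER_CUBIC))
E
```

```text
2.45 [0.61243091 0.25225435 0.25911744] [-3.13992754e+00  9.16157771e-04  1.56221648e+00] 0.09185366529798675 [-0.00730545 -0.68919047 -0.12541093]
```

View pics/w2c.png

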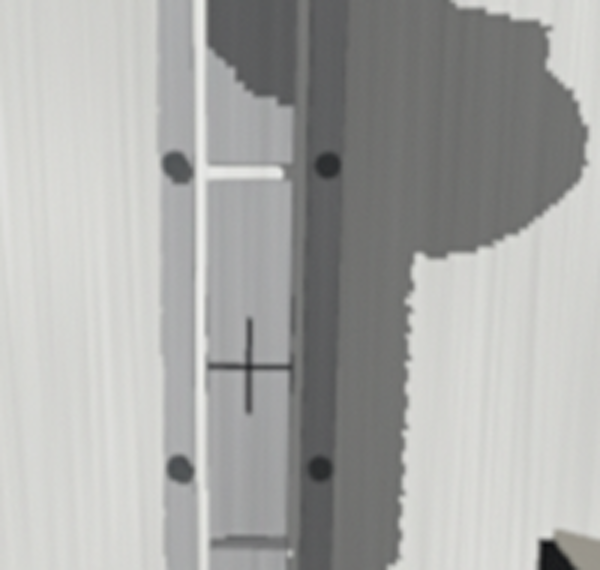

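```bash
python3 look.py w2; python3 look.py w3
python3 - <<'E'
import pickle,cv2
from h import *
np.set_printoptions(precision=4,suppress=True)
for n in("w2","w3"):
    s,d=pickle.load(open(n+".pkl","rb"))
    g=cv2.cvtColor(d["img"],cv2.COLOR_RGB2GRAY).astype(float)
    w=g[150:220,260:305]
    # cross: darkest vertical/horiz lines on the rail
    sub=g[165:200,272:296]
    print(sub.mean(0).round().tolist()); print(sub.mean(1).round().tolist())
    cv2.imwrite("pics/w3c.png",cv2.resize(d["img"][60:250,200:400,::-1],None,fx=3,fy=3,interpolation=cv2.INTER_CUBIC))
E
```

```text
2.5 [0.61158358 0.2524938  0.25961036] [-3.13999448e+00  7.85889070e-04  1.56277665e+00] 0.0916703468315268 [-0.19843205  0.14813998  0.8804393 ]
2.55 [0.61117671 0.25271639 0.26011048] [-3.14048443e+00  5.90629395e-04  1.56315762e+00] 0.09202906078340141 [-0.53030778  0.62066822 -0.97251251]
[165.0, 164.0, 159.0, 157.0, 159.0, 160.0, 162.0, 164.0, 166.0, 163.0, 138.0, 93.0, 99.0, 142.0, 157.0, 158.0, 158.0, 158.0, 159.0, 161.0, 162.0, 162.0, 161.0, 160.0]
[166.0, 162.0, 159.0, 159.0, 159.0, 159.0, 159.0, 159.0, 158.0, 158.0, 158.0, 158.0, 158.0, 158.0, 160.0, 155.0, 115.0, 76.0, 121.0, 156.0, 159.0, 157.0, 157.0, 157.0, 157.0, 157.0, 156.0, 156.0, 157.0, 158.0, 157.0, 157.0, 158.0, 161.0, 163.0]
[164.0, 164.0, 160.0, 157.0, 158.0, 160.0, 161.0, 163.0, 166.0, 167.0, 157.0, 110.0, 86.0, 135.0, 157.0, 158.0, 158.0, 158.0, 159.0, 160.0, 162.0, 162.0, 161.0, 161.0]
[167.0, 164.0, 160.0, 159.0, 160.0, 160.0, 159.0, 160.0, 159.0, 159.0, 159.0, 159.0, 159.0, 159.0, 161.0, 157.0, 119.0, 76.0, 118.0, 155.0, 160.0, 158.0, 158.0, 158.0, 157.0, 157.0, 157.0, 157.0, 157.0, 157.0, 157.0, 156.0, 157.0, 160.0, 163.0]
```

View pics/w3c.png

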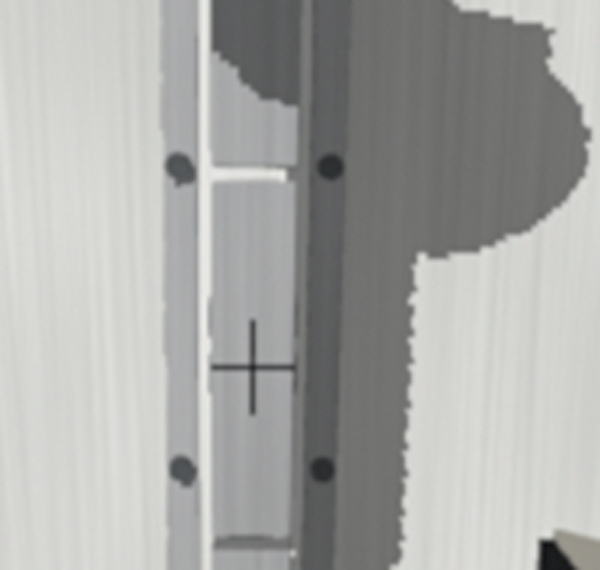

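Run:
```python
import pickle
from h import *
s,d=pickle.load(open("w3.pkl","rb")); print("cross",onz(d,283.9,182,.1), "edges",onz(d,200+211/3,60+367/3,.1),onz(d,200+296/3,60+367/3,.1))
print("axis", onz(d,283.9,160,.1), onz(d,200+252/3,60+412/3,.1)-onz(d,200+253/3,60+322/3,.1))
s,d=pickle.load(open("w1.pkl","rb")); print("knob",onz(d,240+286.5/6-.4,140+283/6-.4,.076))
from cell import status
s=status.observe(); print(s["tool_pos"],s["tool_rot"])
plan(s,[.4385,.1985,.14],down(np.pi/2)); plan(s,[.4385,.1985,.016],down(np.pi/2))
```

```text
cross [0.61086338 0.25788326 0.1       ] edges [0.59822192 0.25766752 0.1       ] [0.62461464 0.25745906 0.1       ]
axis [0.61103371 0.27837127 0.1       ] [-0.00054122 -0.02840926  0.        ]
knob [0.43865881 0.19910199 0.076     ]
[0.61099799 0.2530723  0.26049899] [-3.14106070e+00  3.73171351e-04  1.56359796e+00]
shift [-0.0558, -0.172, 0.1206] turn [-0.0005, 0.0004, -0.0072] rows>= 5.2129293320824495 0.05783776837743228
shift [-0.0557, -0.172, 0.2446] turn [-0.0005, 0.0004, -0.0072] rows>= 7.294010292394483 0.05783776837743228
```

Call:
jog_arm:
  series:
    - [1,[-0.055,-0.172,0.1],[0,0,-0.007]]
    - [1,[-0.055,-0.172,0.1],[0,0,-0.007]]
    - [1,[-0.055,-0.172,0.1],[0,0,-0.007]]
    - [1,[-0.055,-0.172,0.1],[0,0,-0.007]]
    - [1,[-0.055,-0.172,0.1],[0,0,-0.007]]
    - [1,[-0.055,-0.172,0.12],[0,0,-0.007]]
    - [1,[-0.055,-0.172,0.12],[0,0,-0.007]]
    - [1,[-0.055,-0.172,0.12],[0,0,-0.007]]
    - [1,[-0.055,-0.172,0.12],[0,0,-0.007]]
    - [1,[-0.055,-0.172,0.12],[0,0,-0.007]]

```text
time: 3.43
tool_pos: [0.4411, 0.2007, 0.1417]
tool_rot: [3.138, -0.001, 1.572]
contact_force: [-0.7, 0.1, 0.1]
opening: 0.0918
```

```bash
python3 look.py w4
python3 - <<'E'
from h import *
from cell import status
s=status.observe()
plan(s,[.4386,.1991,.016],down(np.pi/2))
E
```

```text
3.4333 [0.44114807 0.20069616 0.14173871] [ 3.13803938e+00 -8.52489019e-04  1.57161225e+00] 0.09184860887951984 [-0.72436589  0.05679793  0.07348277]
shift [-0.0016, -0.0026, 0.1254] turn [0.0028, -0.0007, 0.0009] rows>= 3.0086027173840915 0.024345222193063534
```

View pics/w4.png

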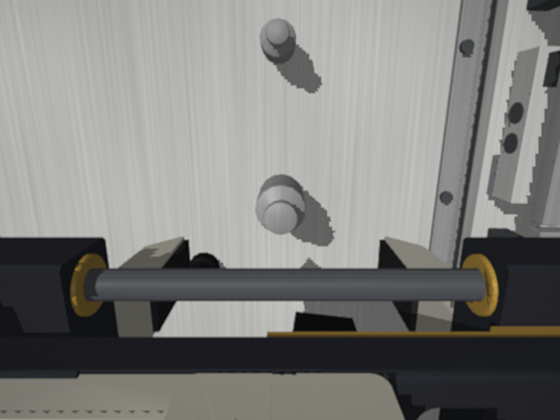

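The weight's knob is at (281,217), centred between the fingers and clear of the nozzle. I'll lower the gripper now.

Call:
jog_arm:
  series:
    - [1,[-0.001,-0.002,0.04],[0,0,0]]
    - [1,[-0.001,-0.002,0.075],[0,0,0]]
    - [1,[-0.001,-0.002,0.1],[0,0,0]]
    - [1,[-0.001,-0.002,0.115],[0,0,0]]
    - [1,[-0.001,-0.002,0.124],[0,0,0]]
    - [1,[-0.001,-0.002,0.124],[0,0,0]]
    - [1,[-0.001,-0.002,0.124],[0,0,0]]
    - [1,[-0.001,-0.002,0.124],[0,0,0]]
  squeeze: 40

```text
time: 4.15
tool_pos: [0.4385, 0.1996, 0.0173]
tool_rot: [3.139, -0.001, 1.572]
contact_force: [-0.1, -0.3, -0.5]
opening: 0.0919
```

Run:
```python
from h import *
from cell import status
s=status.observe(); print(s["tool_pos"],s["contact_force"])
plan(s,[.4386,.1991,.016],down(np.pi/2))
```

```text
[0.43853906 0.1996279  0.01732165] [-0.05115047 -0.27651407 -0.50126915]
shift [-0.0005, 0.0001, 0.0013] turn [0.0023, -0.0006, 0.001] rows>= 0.03416024407684061 0.020850341338825837
```

Call:
jog_arm:
  series:
    - [-1,[0,0,0],[0.002,0,0]]
    - [-1,[0,0,0],[0.002,0,0]]
    - [-1,[0,0,0],[0.002,0,0]]
    - [-1,[0,0,0],[0.002,0,0]]
    - [-1,[0,0,0],[0.002,0,0]]
    - [-1,[0,0,0],[0.002,0,0]]
    - [-1,[0,0,0],[0.002,0,0]]
    - [-1,[0,0,0],[0.002,0,0]]
    - [-1,[0,0,0],[0.002,0,0]]
    - [-1,[0,0,0],[0.002,0,0]]
  squeeze: 40

```text
time: 4.98
tool_pos: [0.4379, 0.1994, 0.0162]
tool_rot: [-3.141, -0.0, 1.572]
contact_force: [1.8, 0.3, 0.4]
opening: 0.0372
```

Call:
jog_arm:
  series:
    - [-1,[0,0,-0.01],[0,0,0]]
    - [-1,[0,0,-0.03],[0,0,0]]
    - [-1,[0,0,-0.06],[0,0,0]]
    - [-1,[0,0,-0.09],[0,0,0]]
    - [-1,[0,0,-0.12],[0,0,0]]
    - [-1,[0,0,-0.15],[0,0,0]]
    - [-1,[0,0,-0.165],[0,0,0]]
    - [-1,[0,0,-0.17],[0,0,0]]
    - [-1,[0,0,-0.17],[0,0,0]]
    - [-1,[0,0,-0.17],[0,0,0]]

```text
time: 5.82
tool_pos: [0.4367, 0.1991, 0.1852]
tool_rot: [-3.137, 0.001, 1.572]
contact_force: [-0.3, -0.9, -5.0]
opening: 0.0375
```

```bash
python3 look.py w5;python3 - <<'E'
from h import *
from cell import status
s=status.observe(); print(s["contact_force"])
plan(s,[.6109,.258,.15],down(np.pi/2))
E
```

```text
5.8167 [0.436718   0.19906426 0.18516328] [-3.13728074e+00  7.40194823e-04  1.57183310e+00] 0.037473761001893986 [-0.32784907 -0.93620328 -5.02721952]
[ 0.32106928 -0.61577255 -4.59322936]
shift [0.0588, 0.1746, 0.0337] turn [-0.0053, 0.001, 0.0011] rows>= 4.4919388333424335 0.04414242161646306
```

View pics/w5.png

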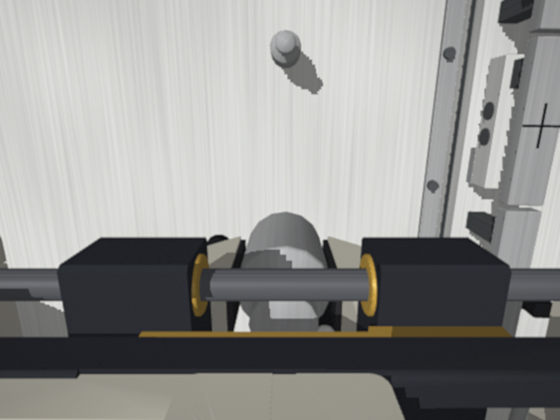

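Call:
jog_arm:
  series:
    - [-1,[0.012,0.035,0],[0,0,0]]
    - [-1,[0.024,0.07,0],[0,0,0]]
    - [-1,[0.036,0.105,0],[0,0,0]]
    - [-1,[0.048,0.14,0.01],[0,0,0]]
    - [-1,[0.055,0.16,0.02],[-0.004,0,0]]
    - [-1,[0.059,0.172,0.03],[-0.004,0,0]]
    - [-1,[0.059,0.174,0.034],[-0.004,0,0]]
    - [-1,[0.059,0.174,0.034],[-0.004,0,0]]
    - [-1,[0.059,0.174,0.034],[-0.004,0,0]]
    - [-1,[0.059,0.174,0.034],[-0.004,0,0]]
    - [-1,[0.059,0.174,0.034],[-0.004,0,0]]
    - [-1,[0.059,0.174,0.034],[-0.004,0,0]]

```text
time: 6.87
tool_pos: [0.6114, 0.2585, 0.1529]
tool_rot: [3.138, -0.0, 1.572]
contact_force: [-0.3, 0.2, -5.0]
opening: 0.0366
```

```bash
python3 look.py w6;python3 - <<'E'
from h import *
from cell import status,eyes
import cv2
s=status.observe(); print(s["contact_force"])
plan(s,[.6109,.258,.118],down(np.pi/2))
d=eyes.read_camera("scene")
cv2.imwrite("pics/s6.png",cv2.resize(d["img"][160:310,300:500,::-1],None,fx=3.6,fy=3.6,interpolation=cv2.INTER_CUBIC))
d=eyes.read_camera("top")
cv2.imwrite("pics/t6.png",cv2.resize(d["img"][130:290,115:315,::-1],None,fx=3.6,fy=3.6,interpolation=cv2.INTER_CUBIC))
E
```

```text
6.8667 [0.61137376 0.25847828 0.15292165] [ 3.13837486e+00 -2.55241563e-04  1.57189347e+00] 0.03664041675797763 [-0.25939351  0.1772563  -4.97871347]
[-0.33515686 -0.25641823 -4.96901938]
shift [-0.0005, -0.0007, 0.0349] turn [0.0032, -0.0003, 0.001] rows>= 0.8362724706281678 0.027372667782588192
```

View pics/w6.png

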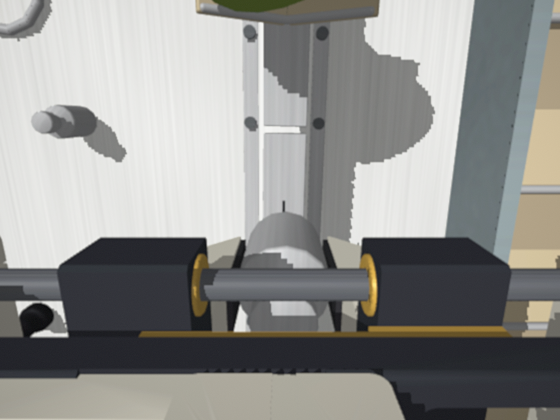

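View pics/s6.png

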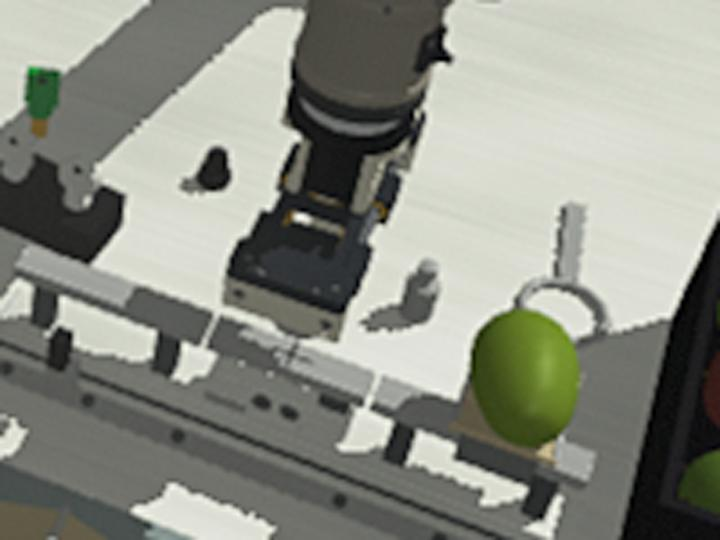

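The weight is centred laterally over the cross, whose line tip shows at (284,205). I'll lower it slowly.

Call:
jog_arm:
  series:
    - [-1,[-0.0005,-0.0005,0.01],[0.003,0,0]]
    - [-1,[-0.0005,-0.0005,0.018],[0.003,0,0]]
    - [-1,[-0.0005,-0.0005,0.024],[0.003,0,0]]
    - [-1,[-0.0005,-0.0005,0.029],[0.003,0,0]]
    - [-1,[-0.0005,-0.0005,0.032],[0.003,0,0]]
    - [-1,[-0.0005,-0.0005,0.032],[0.003,0,0]]
    - [-1,[-0.0005,-0.0005,0.032],[0.003,0,0]]
    - [-1,[-0.0005,-0.0005,0.032],[0.003,0,0]]
    - [-1,[-0.0005,-0.0005,0.032],[0.003,0,0]]

```text
time: 7.77
tool_pos: [0.6115, 0.2581, 0.1203]
tool_rot: [-3.142, -0.0, 1.572]
contact_force: [-1.3, -0.7, -4.7]
opening: 0.0371
```

Run:
```python
from h import *
from cell import status
s=status.observe(); print(s["contact_force"],s["torque"],s["tool_rot"])
plan(s,[.6109,.258,.1162],down(np.pi/2))
```

```text
[-1.32908511 -0.74480198 -4.74261826] [ 0.03187124 -0.09539713  0.04329776] [-3.14153061e+00 -1.67437378e-04  1.57181025e+00]
shift [-0.0001, -0.0006, 0.0041] turn [-0.0001, -0.0002, 0.001] rows>= 0.09964721828002307 0.008238537710055905
```

Call:
jog_arm:
  series:
    - [-1,[0,-0.0005,0.002],[0,0,0]]
    - [-1,[0,-0.0005,0.003],[0,0,0]]
    - [-1,[0,-0.0005,0.0035],[0,0,0]]
    - [-1,[0,-0.0005,0.004],[0,0,0]]
    - [-1,[0,-0.0005,0.0045],[0,0,0]]
    - [-1,[0,-0.0005,0.0045],[0,0,0]]

```text
time: 8.27
tool_pos: [0.6106, 0.258, 0.1163]
tool_rot: [-3.141, 0.0, 1.572]
contact_force: [-3.5, -0.6, 4.0]
opening: 0.0368
```

Call:
jog_arm:
  series:
    - [-0.1,[0,0,-0.0005],[0,0,0]]
    - [0.1,[0,0,-0.0005],[0,0,0]]
    - [0.4,[0,0,-0.0005],[0,0,0]]
    - [0.4,[0,0,-0.0005],[0,0,0]]
    - [0.4,[0,0,-0.0005],[0,0,0]]
    - [0.4,[0,0,-0.0005],[0,0,0]]

```text
time: 8.77
tool_pos: [0.6107, 0.2581, 0.1158]
tool_rot: [-3.141, 0.0, 1.572]
contact_force: [0.4, 1.0, -0.4]
opening: 0.0638
```

Call:
jog_arm:
  series:
    - [0.4,[0,0,-0.01],[0,0,0]]
    - [0.4,[0,0,-0.035],[0,0,0]]
    - [0.4,[0,0,-0.07],[0,0,0]]
    - [0.4,[0,0,-0.105],[0,0,0]]
    - [0.4,[0,0,-0.14],[0,0,0]]
    - [0.4,[0,0,-0.17],[0,0,0]]
    - [0.4,[0,0,-0.17],[0,0,0]]
    - [0.4,[0,0,-0.17],[0,0,0]]

```text
time: 9.43
tool_pos: [0.6115, 0.2582, 0.2891]
tool_rot: [3.137, -0.001, 1.572]
contact_force: [0.1, 0.2, -0.7]
opening: 0.0643
```

```bash
python3 look.py w7
```

```text
9.4333 [0.61153048 0.25824583 0.28906467] [ 3.13712905e+00 -1.49680311e-03  1.57188146e+00] 0.06429378932890742 [ 0.12873773  0.19352155 -0.7036858 ]
```

View pics/w7.png

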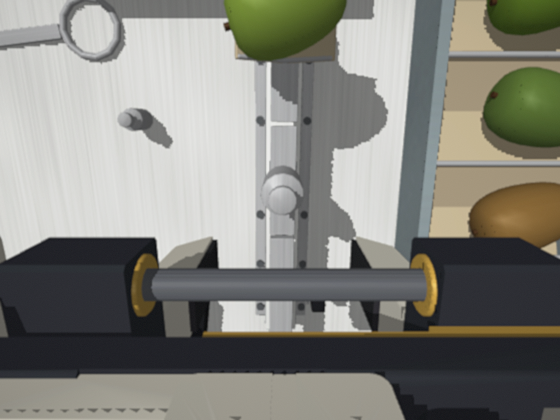

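Run:
```python
import pickle
from h import *
from cell import status
s,d=pickle.load(open("w7.pkl","rb"))
print("knob",onz(d,282.5,200,.176),"gap mids",onz(d,282,124,.1),onz(d,282,237.5,.1))
P=cloud(d)
for z0,z1 in [(.17,.185),(.145,.153)]:
    m=(P[...,2]>z0)&(P[...,2]<z1)&(abs(P[...,1]-.258)<.04)&(abs(P[...,0]-.61)<.04)
    g=P[m]; print(len(g),(g.min(0)+g.max(0))/2,g.max(0)-g.min(0))
s=status.observe()
plan(s,[.475,-.01,.22],down(1.46))
```

```text
knob [0.6107786 0.2580254 0.176    ] gap mids [0.61028339 0.31561571 0.1       ] [0.61016993 0.19849727 0.1       ]
635 [0.6099773  0.25777486 0.17414732] [0.02198448 0.02302773 0.00825861]
584 [0.60993567 0.2577644  0.1490562 ] [0.03599339 0.03755876 0.00788742]
shift [-0.2679, -0.1361, 0.0666] turn [0.0004, -0.0003, 0.1118] rows>= 7.3811174354990055 0.8946202437738505
```

The weight stands upright within about 1 mm of the middle. Now I'll move to the key block.

Call:
jog_arm:
  series:
    - [0.4,[-0.05,-0.025,0],[0,0,0.11]]
    - [0.4,[-0.268,-0.136,0.067],[0,0,0.11]]
    - [0.4,[-0.268,-0.136,0.067],[0,0,0.11]]
    - [0.4,[-0.268,-0.136,0.067],[0,0,0.11]]
    - [0.4,[-0.268,-0.136,0.067],[0,0,0.11]]
    - [0.4,[-0.268,-0.136,0.067],[0,0,0.11]]
    - [0.4,[-0.268,-0.136,0.067],[0,0,0.11]]
    - [0.4,[-0.268,-0.136,0.067],[0,0,0.11]]
    - [0.4,[-0.268,-0.136,0.067],[0,0,0.11]]
    - [0.4,[-0.268,-0.136,0.067],[0,0,0.11]]
    - [0.4,[-0.268,-0.136,0.067],[0,0,0.11]]

```text
time: 10.4
tool_pos: [0.4752, -0.0096, 0.2187]
tool_rot: [-3.14, -0.0, 1.462]
contact_force: [-0.5, 1.1, 0.2]
opening: 0.0639
```

```bash
python3 look.py k1
```

```text
10.4 [ 0.47522898 -0.0095828   0.21868993] [-3.14002477e+00 -2.77806684e-04  1.46178262e+00] 0.06388652648557386 [-0.50109245  1.1105575   0.20395622]
```

View pics/k1.png

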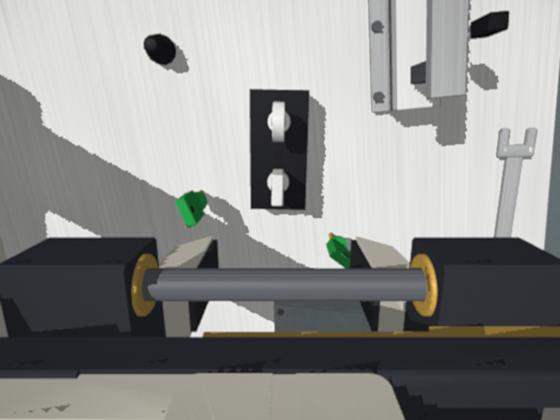

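Candidates in the wrist view: the steel key at (278,122), the steel key at (278,186), and the green ones at (192,208) and (340,249), which are excluded. I'll take a close crop from two views.

Run:
```python
import pickle,cv2
from h import *
np.set_printoptions(precision=4,suppress=True)
s,d=pickle.load(open("k1.pkl","rb"))
a=cv2.resize(d["img"][80:220,235:325,::-1],None,fx=4,fy=4,interpolation=cv2.INTER_CUBIC)
b=cv2.imread("pics/scene0.png")[190:225,285:335]; b=cv2.resize(b,None,fx=8,fy=8,interpolation=cv2.INTER_CUBIC)
o=np.zeros((560,770,3),np.uint8); o[:560,:360]=a; o[:280,365:765]=b
cv2.imwrite("pics/k1c.png",o)
P=cloud(d)
m=(P[...,2]>.05)&(P[...,2]<.1)&(abs(P[...,1]-.02)<.08)&(abs(P[...,0]-.475)<.03)
ys=P[m]
for lab,lo,hi in [("hi",.025,.09),("lo",-.06,.025)]:
    g=ys[(ys[:,1]>lo)&(ys[:,1]<hi)]; 
    for zz in (.07,.06,.05):
        q=g[g[:,2]>zz]; print(lab,zz,len(q),q.min(0),q.max(0),(q.min(0)+q.max(0))/2)
```

```text
hi 0.07 442 [0.4697 0.0358 0.0702] [0.4825 0.0666 0.0824] [0.4761 0.0512 0.0763]
hi 0.06 474 [0.4697 0.0347 0.0636] [0.4826 0.0684 0.0824] [0.4762 0.0516 0.073 ]
hi 0.05 474 [0.4697 0.0347 0.0636] [0.4826 0.0684 0.0824] [0.4762 0.0516 0.073 ]
lo 0.07 382 [ 0.4626 -0.0205  0.07  ] [0.4751 0.0083 0.0828] [ 0.4689 -0.0061  0.0764]
lo 0.06 399 [ 0.4626 -0.0205  0.0604] [0.4751 0.0083 0.0828] [ 0.4689 -0.0061  0.0716]
lo 0.05 417 [ 0.4626 -0.0205  0.0518] [0.4751 0.0083 0.0828] [ 0.4689 -0.0061  0.0673]
```

View pics/k1c.png

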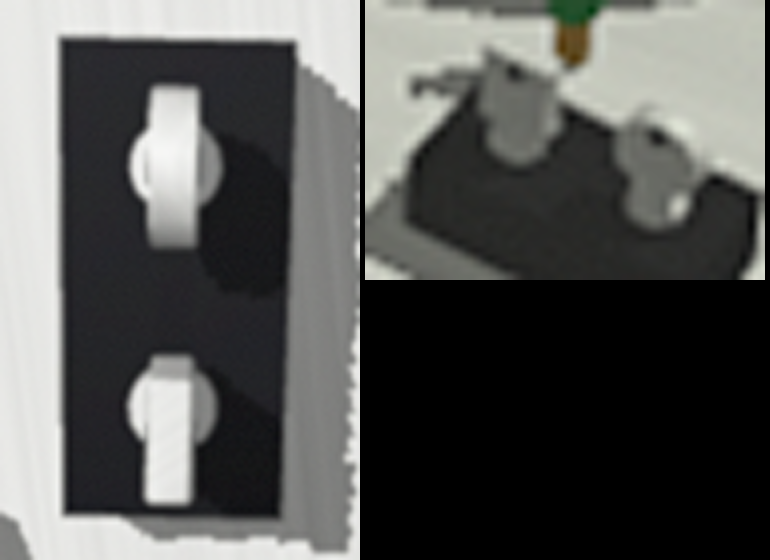

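The lower key at (278,186) is the square one, with a flat top edge 28 mm wide. The upper one has a rounded top. I'll descend on the lower key.

Run:
```python
from h import *
from cell import status
s=status.observe(); print(s["tool_pos"],s["tool_rot"])
plan(s,[.4689,-.0063,.12],down(1.45));plan(s,[.4689,-.0063,.044],down(1.45))
```

```text
[ 0.475462   -0.00928413  0.21885769] [-3.14048733e+00 -1.70435561e-04  1.46270254e+00]
shift [0.0022, -0.0067, 0.0989] turn [-0.0011, -0.0002, 0.0127] rows>= 2.376982452917573 0.10204224428856148
shift [0.0022, -0.0067, 0.1749] turn [-0.0011, -0.0002, 0.0127] rows>= 4.1967918195741465 0.10204224428856148
```

Call:
jog_arm:
  series:
    - [0.4,[0.002,-0.007,0.04],[0,0,0.012]]
    - [0.4,[0.002,-0.007,0.08],[0,0,0.012]]
    - [0.4,[0.002,-0.007,0.09],[0,0,0.012]]
    - [0.4,[0.002,-0.007,0.095],[0,0,0.012]]
    - [0.4,[0.002,-0.007,0.095],[0,0,0.012]]
    - [0.4,[0.002,-0.007,0.095],[0,0,0.012]]

```text
time: 10.95
tool_pos: [0.4693, -0.0069, 0.1247]
tool_rot: [3.141, 0.0, 1.451]
contact_force: [-0.4, 0.8, 0.7]
opening: 0.0645
```

```bash
python3 look.py k2
python3 - <<'E'
from h import *
from cell import status
import pickle
np.set_printoptions(precision=4,suppress=True)
s,d=pickle.load(open("k2.pkl","rb"))
P=cloud(d)
m=(P[...,2]>.076)&(P[...,2]<.084)&(abs(P[...,1]+.006)<.025)&(abs(P[...,0]-.47)<.02)
g=P[m];print(len(g),g.min(0),g.max(0),(g.min(0)+g.max(0))/2)
s=status.observe()
plan(s,[.4689,-.0063,.044],down(1.45))
E
```

```text
10.95 [ 0.46925204 -0.00689096  0.12474279] [3.14100682e+00 2.14119445e-04 1.45095966e+00] 0.06449082925915064 [-0.39419     0.7636523   0.73090175]
733 [ 0.4629 -0.0203  0.076 ] [0.4754 0.008  0.0827] [ 0.4691 -0.0061  0.0794]
shift [0.0008, -0.0008, 0.0812] turn [0.0016, 0.0003, 0.0007] rows>= 1.9465483981692857 0.014181972816480452
```

View pics/k2.png

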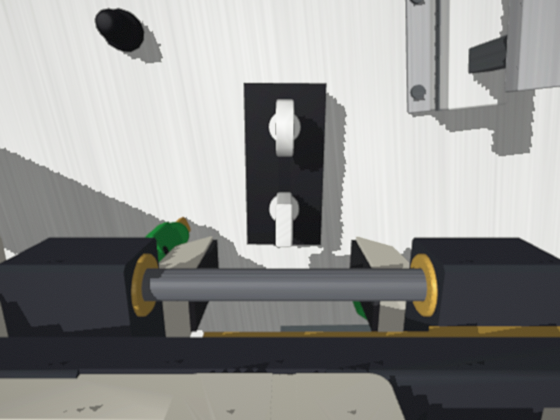

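Call:
jog_arm:
  series:
    - [0.4,[0.001,-0.0005,0.035],[0,0,0]]
    - [0.4,[0.001,-0.0005,0.06],[0,0,0]]
    - [0.4,[0.001,-0.0005,0.075],[0,0,0]]
    - [0.4,[0.001,-0.0005,0.081],[0,0,0]]
    - [0.4,[0.001,-0.0005,0.081],[0,0,0]]
    - [0.4,[0.001,-0.0005,0.081],[0,0,0]]
    - [0.4,[0.001,-0.0005,0.081],[0,0,0]]

```text
time: 11.58
tool_pos: [0.469, -0.0065, 0.0444]
tool_rot: [3.14, 0.0, 1.45]
contact_force: [0.6, 0.5, -0.1]
opening: 0.0644
```

Run:
```python
from h import *
from cell import status
s=status.observe()
print(s["contact_force"]);plan(s,[.4689,-.0063,.044],down(1.45))
```

```text
[ 0.57521827  0.49766749 -0.14168504]
shift [0.0002, -0.0001, 0.0004] turn [0.0021, 0.0004, -0.0001] rows>= 0.011692353597482988 0.0168357962346224
```

Call:
jog_arm:
  series:
    - [-1,[0,0,0],[0,0,0]]
    - [-1,[0,0,0],[0,0,0]]
    - [-1,[0,0,0],[0,0,0]]
    - [-1,[0,0,0],[0,0,0]]
    - [-1,[0,0,0],[0,0,0]]
    - [-1,[0,0,0],[0,0,0]]
    - [-1,[0,0,0],[0,0,0]]
    - [-1,[0,0,0],[0,0,0]]
    - [-1,[0,0,0],[0,0,0]]
    - [-1,[0,0,0],[0,0,0]]
  squeeze: 55

```text
time: 12.42
tool_pos: [0.4685, -0.0065, 0.0431]
tool_rot: [3.141, 0.0, 1.45]
contact_force: [2.9, 0.4, -1.0]
opening: 0.0095
```

Run:
```python
from h import *
from cell import status
s=status.observe()
print(s)
```

```text
{'time': 12.4167, 'qpos': array([-1.77463147e-01,  4.86816562e-01,  1.90307449e+00, -3.44135988e-04,
        7.51094020e-01, -5.61414660e-02]), 'qvel': array([-1.67360723e-03, -8.02397784e-05, -9.61466785e-04, -1.51140806e-03,
        1.23051671e-03, -1.44109670e-04]), 'joint_efforts': array([ 1.29223424e-01, -4.13787389e+01, -1.41444683e+01,  1.25115062e-02,
        9.04647410e-01, -1.32536932e-02]), 'tool_pos': array([ 0.46846793, -0.00647653,  0.04314964]), 'tool_rot': array([3.14099924e+00, 2.68725338e-04, 1.44972604e+00]), 'contact_force': array([ 2.87335845,  0.3886938 , -1.01691719]), 'torque': array([-0.08517982, -0.5433416 ,  0.04971545]), 'opening': 0.009539036997097752}
```

Call:
jog_arm:
  series:
    - [-1,[0,0,-0.01],[0,0,0]]
    - [-1,[0,0,-0.025],[0,0,0]]
    - [-1,[0,0,-0.045],[0,0,0]]
    - [-1,[0,0,-0.08],[0,0,0]]
    - [-1,[0,0,-0.12],[0,0,0]]
    - [-1,[0,0,-0.15],[0,0,0]]
    - [-1,[0,0,-0.16],[0,0,0]]
    - [-1,[0,0,-0.16],[0,0,0]]

```text
time: 13.08
tool_pos: [0.4692, -0.0065, 0.2058]
tool_rot: [3.137, 0.001, 1.45]
contact_force: [-0.5, -0.0, -1.2]
opening: 0.0097
```

```bash
cat >> h.py <<'E'
def Rs(yaw=-.1,t=12):
    return R.from_euler('ZY',[yaw,-np.radians(t)])
def Rtool(yaw=-.1,turn=0.,t=12):
    M=Rs(yaw,t).as_matrix(); Q=np.stack([-M[:,0],M[:,1],-M[:,2]],1)
    return R.from_matrix(Q)*R.from_rotvec([0,0,turn])
E
python3 look.py k3
python3 - <<'E'
from h import *
from cell import status
s=status.observe()
print(s["contact_force"],Rtool().as_euler('xyz'))
M=Rs().as_matrix(); f=np.array([.5163,-.2022,.083])
# view: TCP 75mm out along z
p=f+M[:,2]*.10+M[:,0]*.03
print(p); plan(s,p,Rtool())
E
```

```text
13.0833 [ 0.46916684 -0.00651998  0.20584118] [3.13687325e+00 5.18791152e-04 1.44987062e+00] 0.009693139051351166 [-0.48750522 -0.03762933 -1.23809265]
[-0.7025993   0.58783139 -0.84363677] [3.14159265 0.20943951 3.04159265]
[ 0.52481053 -0.2030539   0.18705211]
shift [-0.1884, 0.08, 0.0168] turn [-0.1661, -0.1621, -1.5854] rows>= 4.925943471696399 12.82213878167075
```

View pics/k3.png

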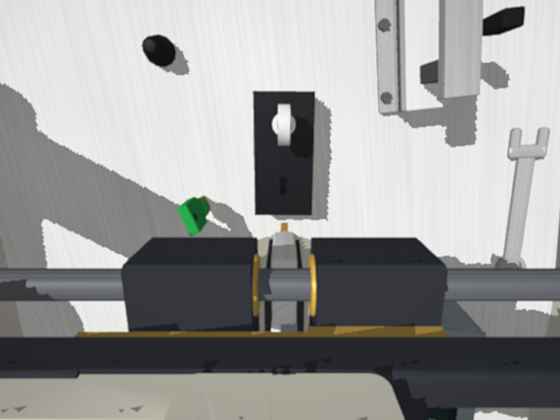

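The key is free of the block and gripped, with the blade tip visible at (284,228). I'll move to a view pose above the switch.

Call:
jog_arm:
  series:
    - [-1,[-0.188,0.08,0.017],[-0.166,-0.162,-1.585]]
    - [-1,[-0.188,0.08,0.017],[-0.166,-0.162,-1.585]]
    - [-1,[-0.188,0.08,0.017],[-0.166,-0.162,-1.585]]
    - [-1,[-0.188,0.08,0.017],[-0.166,-0.162,-1.585]]
    - [-1,[-0.188,0.08,0.017],[-0.166,-0.162,-1.585]]
    - [-1,[-0.188,0.08,0.017],[-0.166,-0.162,-1.585]]
    - [-1,[-0.188,0.08,0.017],[-0.166,-0.162,-1.585]]
    - [-1,[-0.188,0.08,0.017],[-0.166,-0.162,-1.585]]
    - [-1,[-0.188,0.08,0.017],[-0.166,-0.162,-1.585]]
    - [-1,[-0.188,0.08,0.017],[-0.166,-0.162,-1.585]]
    - [-1,[-0.188,0.08,0.017],[-0.166,-0.162,-1.585]]
    - [-1,[-0.188,0.08,0.017],[-0.166,-0.162,-1.585]]

```text
time: 14.13
tool_pos: [0.5233, -0.2019, 0.1834]
tool_rot: [3.129, 0.191, 2.926]
contact_force: [1.0, 0.7, -0.5]
opening: 0.0097
```

Run:
```python
from h import *
from cell import status
s=status.observe()
print(s["qpos"])
M=Rs().as_matrix(); f=np.array([.5163,-.2022,.083])
plan(s,f+M[:,2]*.10+M[:,0]*.03,Rtool())
```

```text
[-0.54710136  0.34728879  1.661826    0.09027219  0.95788471 -1.94922976]
shift [-0.0024, -0.0008, -0.0033] turn [-0.0103, -0.0179, -0.1132] rows>= 0.09902137784802087 0.9207074187110876
```

Call:
jog_arm:
  series:
    - [-1,[-0.002,-0.001,-0.003],[-0.01,-0.018,-0.113]]
    - [-1,[-0.002,-0.001,-0.003],[-0.01,-0.018,-0.113]]
    - [-1,[-0.002,-0.001,-0.003],[-0.01,-0.018,-0.113]]
    - [-1,[-0.002,-0.001,-0.003],[-0.01,-0.018,-0.113]]
    - [-1,[-0.002,-0.001,-0.003],[-0.01,-0.018,-0.113]]
    - [-1,[-0.002,-0.001,-0.003],[-0.01,-0.018,-0.113]]

```text
time: 14.63
tool_pos: [0.5257, -0.2037, 0.1888]
tool_rot: [-3.141, 0.212, 3.034]
contact_force: [-0.4, 0.2, -0.0]
opening: 0.01
```

```bash
python3 look.py s1
python3 - <<'E'
import pickle,cv2
s,d=pickle.load(open("s1.pkl","rb"))
cv2.imwrite("pics/s1c.png",cv2.resize(d["img"][110:250,200:360,::-1],None,fx=4,fy=4,interpolation=cv2.INTER_CUBIC))
E
```

```text
14.6333 [ 0.52565861 -0.20367456  0.18881489] [-3.14076498  0.21220517  3.03421845] 0.009977841249820374 [-0.42745077  0.2224812  -0.03678841]
```

View pics/s1.png

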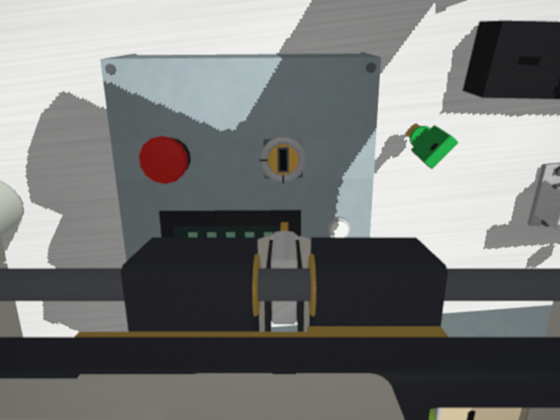

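View pics/s1c.png

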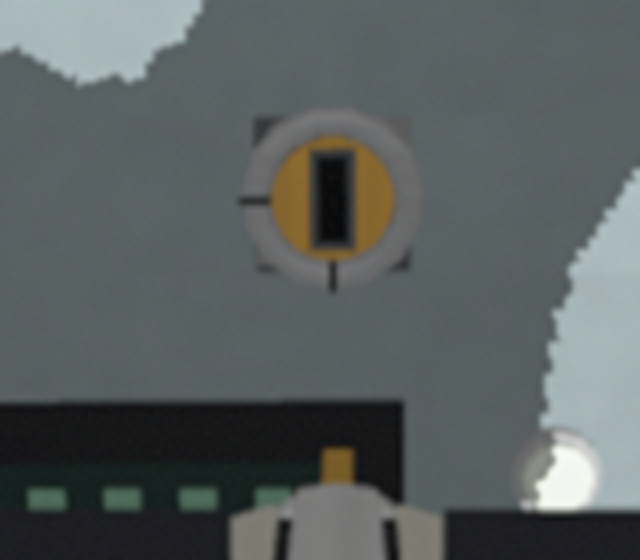

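The keyway is at (283,160), aligned with the tool axis. The blade tip is at (284.5,222). I'll measure the panel plane and the axis.

Run:
```python
import pickle,cv2
from h import *
np.set_printoptions(precision=4,suppress=True)
s,d=pickle.load(open("s1.pkl","rb"))
P=cloud(d)
# panel plane
reg=P[80:200,195:240].reshape(-1,3); reg=np.r_[reg,P[80:125,240:340].reshape(-1,3),P[130:200,315:330].reshape(-1,3)]
reg=reg[reg[:,2]>.03]
c=reg.mean(0)
for _ in range(4):
    c=reg.mean(0); n=np.linalg.svd(reg-c,full_matrices=False)[2][2]; n*=np.sign(n[2]); e=(reg-c)@n; reg=reg[abs(e)<max(.003,2.5*e.std())]
print("panel n",n,"tilt",np.degrees(np.arccos(n[2])),"yaw",np.arctan2(-n[1],-n[0]),"rms",e.std(),"ideal",Rs().as_matrix()[:,2])
# bezel / face
hsv=cv2.cvtColor(d["img"],cv2.COLOR_RGB2HSV)
m=(hsv[...,1]>120)&(hsv[...,0]>12)&(hsv[...,0]<30)&(hsv[...,2]>90); m[:140]=0;m[185:]=0;m[:,:260]=0;m[:,310:]=0
v,u=np.where(m); print("brass bbox",u.min(),u.max(),v.min(),v.max(),m.sum())
f=P[m]; print("face height over panel", np.median((f-c)@n))
cnt=max(cv2.findContours(m.astype(np.uint8),cv2.RETR_EXTERNAL,cv2.CHAIN_APPROX_NONE)[0],key=cv2.contourArea); (uc,vc),r=cv2.minEnclosingCircle(cnt);print("circle",uc,vc,r)
N=Rs(-.105).as_matrix()[:,2]
# plane: panel + 5mm along n
for (uu,vv) in [(uc,vc),(283.1,159.9)]:
    o,r=ray(d,uu,vv); q=c+.005*n; t=((q-o)@n)/(r@n); print("face pt",o+t*r)
    q=np.median(f,0); t=((q-o)@n)/(r@n); print("  by own depth",o+t*r)
# project tool pts for key tip
T=np.linalg.inv(d["tool_from_camera"]);K=d["camera_matrix"]
for p in [(0,0,.036),(.007,0,.036),(-.007,0,.036),(.007,.002,.036),(.007,-.002,.036)]:
    q=T[:3,:3]@p+T[:3,3]; q=K@q; print(p,q[:2]/q[2])
a=d["img"][205:260,255:315,::-1]; cv2.imwrite("pics/s1t.png",cv2.resize(a,None,fx=10,fy=10,interpolation=cv2.INTER_CUBIC))
```

```text
panel n [-0.2053  0.0222  0.9784] tilt 11.917679583562675 yaw -0.10755492820892795 rms 0.0006990819361255001 ideal [-0.2069  0.0208  0.9781]
brass bbox 268 297 144 174 394
face height over panel 0.004759111078906688
circle 282.7676696777344 159.05032348632812 15.100790977478027
face pt [ 0.513  -0.2044  0.0814]
  by own depth [ 0.513  -0.2044  0.0812]
face pt [ 0.5136 -0.2042  0.0815]
  by own depth [ 0.5137 -0.2042  0.0813]
(0, 0, 0.036) [285.8124 232.1673]
(0.007, 0, 0.036) [285.8229 220.8261]
(-0.007, 0, 0.036) [285.802  243.3157]
(0.007, 0.002, 0.036) [289.2405 220.8251]
(0.007, -0.002, 0.036) [282.4055 220.8271]
```

View pics/s1t.png

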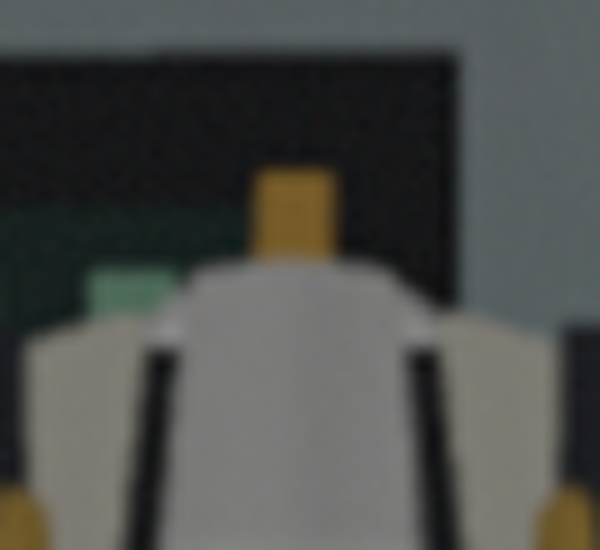

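Run:
```python
from h import *
from cell import status
s=status.observe(); print(s["tool_pos"],s["tool_rot"])
M=Rs(-.105).as_matrix(); f=np.array([.514,-.2033,.0815])
plan(s,f+M[:,2]*.042+M[:,0]*.018,Rtool(-.105))
```

```text
[ 0.52570338 -0.2036992   0.18895301] [-3.14062744  0.21245577  3.03461361]
shift [0.0159, -0.0008, 0.0606] turn [-0.0014, 0.003, -0.0019] rows>= 1.5035189133249758 0.030728886639806028
```

Call:
jog_arm:
  series:
    - [-1,[0.008,-0.001,0.03],[-0.001,0.003,-0.002]]
    - [-1,[0.016,-0.001,0.045],[-0.001,0.003,-0.002]]
    - [-1,[0.016,-0.001,0.055],[-0.001,0.003,-0.002]]
    - [-1,[0.016,-0.001,0.06],[-0.001,0.003,-0.002]]
    - [-1,[0.016,-0.001,0.06],[-0.001,0.003,-0.002]]
    - [-1,[0.016,-0.001,0.06],[-0.001,0.003,-0.002]]
    - [-1,[0.016,-0.001,0.06],[-0.001,0.003,-0.002]]

```text
time: 15.27
tool_pos: [0.5235, -0.2051, 0.1283]
tool_rot: [-3.14, 0.212, 3.038]
contact_force: [-0.3, 0.6, 0.4]
opening: 0.0098
```

```bash
python3 look.py s2
python3 - <<'E'
import pickle,cv2
s,d=pickle.load(open("s2.pkl","rb"))
cv2.imwrite("pics/s2c.png",cv2.resize(d["img"][150:260,230:340,::-1],None,fx=5.4,fy=5.4,interpolation=cv2.INTER_CUBIC))
E
```

```text
15.2667 [ 0.52349353 -0.20505241  0.12833232] [-3.13987897  0.21196356  3.0378566 ] 0.009806391078818958 [-0.28664038  0.55986277  0.36507356]
```

View pics/s2c.png

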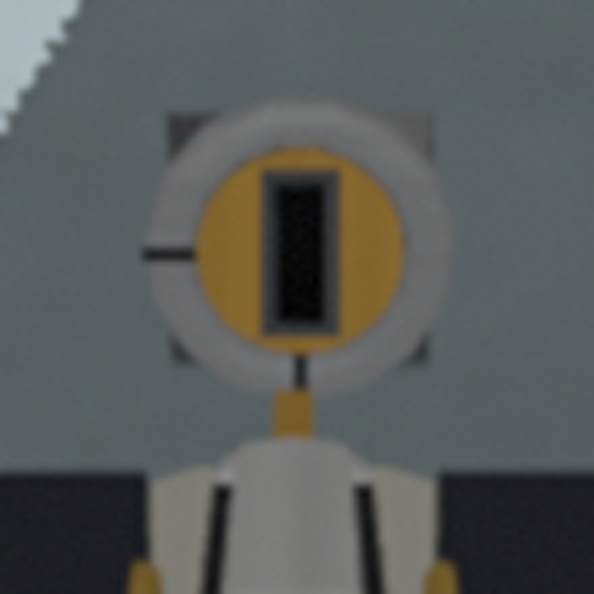

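Run:
```python
import pickle,cv2
from h import *
np.set_printoptions(precision=5,suppress=True)
s,d=pickle.load(open("s2.pkl","rb"))
tc=d["tool_from_camera"]; print(tc); K=d["camera_matrix"]; print(K[0])
T=np.linalg.inv(tc)
q=T@[0,0,.036,1]; print(q, K@q[:3]/q[2])
def tr(u,v,z): # tool-frame point at tool z
    r=tc[:3,:3]@np.linalg.solve(K,[u,v,1]); o=tc[:3,3]; return o+r*(z-o[2])/r[2]
off=lambda a:a/5.4-.4
kc=(230+off(300.5),150+off(251)); b=(230+off(293.5),150+off(392))
Rt=rpy(s["tool_rot"]); f=np.array([.514,-.2033,.0815]); zf=Rt.inv().apply(f-s["tool_pos"])
print("face in tool",zf)
print("keyway tool",tr(*kc,zf[2]),"blade far edge tool",tr(*b,.036),tr(*b,.034))
print("slot ends",tr(230+off(300.5),150+off(170),zf[2]),tr(230+off(300.5),150+off(334),zf[2]))
P=cloud(d); h=P[160:200,262:270].reshape(-1,3); print((Rt.inv().apply(h-s["tool_pos"])).mean(0))
hsv=cv2.cvtColor(d["img"],cv2.COLOR_RGB2HSV); m=(hsv[...,1]>120)&(hsv[...,0]>12)&(hsv[...,0]<30)&(hsv[...,2]>90); m[:170]=0;m[217:]=0;m[:,:260]=0;m[:,310:]=0
h=P[m]; print("face depth tool",np.median(Rt.inv().apply(h-s["tool_pos"]),0))
```

```text
[[-0.00058 -0.96782 -0.25163  0.06725]
 [ 1.      -0.00034 -0.00099 -0.00098]
 [ 0.00088 -0.25163  0.96782 -0.15884]
 [ 0.       0.       0.       1.     ]]
[348.11763   0.      283.79453]
[0.00119 0.01605 0.20549 1.     ] [285.81405 232.17426   1.     ]
face in tool [0.01926 0.00083 0.04376]
keyway tool [ 0.02006 -0.00032  0.04376] blade far edge tool [ 0.00617 -0.0011   0.036  ] [ 0.00679 -0.0011   0.034  ]
slot ends [ 0.02916 -0.00032  0.04376] [ 0.01053 -0.00031  0.04376]
[ 0.02918 -0.01231  0.0494 ]
face depth tool [ 0.02009 -0.00046  0.04389]
```

Call:
jog_arm:
  series:
    - [-1,[0.01,0.0008,0],[0,0,0]]
    - [-1,[0.02,0.0008,0],[0,0,0]]
    - [-1,[0.02,0.0008,0],[0,0,0]]
    - [-1,[0.02,0.0008,0.001],[0,0,0]]
    - [-1,[0.02,0.0008,0.002],[0,0,0]]
    - [-1,[0.02,0.0008,0.004],[0,0,0]]
    - [-1,[0.02,0.0008,0.004],[0,0,0]]
    - [-1,[0.02,0.0008,0.004],[0,0,0]]

```text
time: 15.98
tool_pos: [0.5044, -0.202, 0.119]
tool_rot: [-3.141, 0.21, 3.038]
contact_force: [-0.2, -0.5, -0.9]
opening: 0.0097
```

```bash
python3 look.py s3
python3 - <<'E'
import pickle,cv2
from h import *
s,d=pickle.load(open("s3.pkl","rb"))
s2,_=pickle.load(open("s2.pkl","rb"))
print("moved",rpy(s2["tool_rot"]).inv().apply(s["tool_pos"]-s2["tool_pos"]), (rpy(s2["tool_rot"]).inv()*rpy(s["tool_rot"])).as_rotvec())
cv2.imwrite("pics/s3c.png",cv2.resize(d["img"][180:260,230:340,::-1],None,fx=5.4,fy=5.4,interpolation=cv2.INTER_CUBIC))
E
```

```text
15.9833 [ 0.50438725 -0.20197612  0.11903254] [-3.14085864  0.21001495  3.03771982] 0.009668703315509862 [-0.20644599 -0.5174318  -0.88290019]
moved [0.02084618 0.0010899  0.0050248 ] [-0.00095102  0.00194877  0.00013137]
```

View pics/s3c.png

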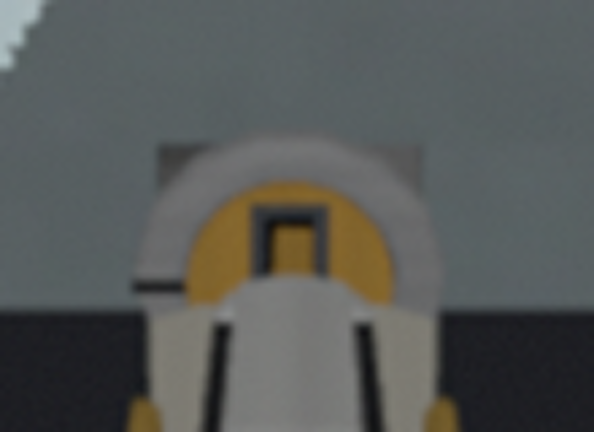

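The blade tip (crop 293) sits inside the keyway mouth (crop 290). A small correction, then I'll start the insertion.

Call:
jog_arm:
  series:
    - [-1,[-0.0007,-0.0004,0.002],[0,0,0]]
    - [-1,[-0.0007,-0.0004,0.004],[0,0,0]]
    - [-1,[-0.0007,-0.0004,0.006],[0,0,0]]
    - [-1,[-0.0007,-0.0004,0.008],[0,0,0]]
    - [-1,[-0.0007,-0.0004,0.01],[0,0,0]]
    - [-1,[-0.0007,-0.0004,0.01],[0,0,0]]

```text
time: 16.53
tool_pos: [0.5071, -0.2028, 0.1093]
tool_rot: [-3.141, 0.211, 3.037]
contact_force: [1.8, 0.1, -0.9]
opening: 0.0095
```

```bash
cat > rep.py <<'E'
from h import *
from cell import status
import pickle
s=status.observe(); s2,_=pickle.load(open("s2.pkl","rb"))
r2=rpy(s2["tool_rot"]); 
print("t",s["time"],"from s2",np.round(r2.inv().apply(s["tool_pos"]-s2["tool_pos"])*1e3,2),"mm (home z ~35.8)","rv",np.round((r2.inv()*rpy(s["tool_rot"])).as_rotvec(),4))
r=rpy(s["tool_rot"]); print("F tool",np.round(r.inv().apply(s["contact_force"]),1),"M tool",np.round(r.inv().apply(s["torque"]),2),"open",s["opening"], "q",np.round(s["qpos"],2))
E
python3 rep.py
```

```text
t 16.5333 from s2 [20.14  0.61 15.13] mm (home z ~35.8) rv [-0.0007  0.0014  0.0004]
F tool [-1.5  0.3  1.3] M tool [-0.15 -0.26 -0.02] open 0.009513937744592945 q [-0.58  0.41  1.81  0.14  0.74 -2.14]
```

Call:
jog_arm:
  series:
    - [-1,[0.0015,0,0.0015],[0,0,0]]
    - [-1,[0.0015,0,0.002],[0,0,0]]
    - [-1,[-0.0015,0,0.0025],[0,0,0]]
    - [-1,[-0.0015,0,0.003],[0,0,0]]
    - [-1,[0.0015,0,0.0035],[0,0,0]]
    - [-1,[0.0015,0,0.004],[0,0,0]]
    - [-1,[-0.0015,0,0.0045],[0,0,0]]
    - [-1,[-0.0015,0,0.005],[0,0,0]]
    - [-1,[0.0015,0,0.0055],[0,0,0]]
    - [-1,[0.0015,0,0.006],[0,0,0]]
    - [-1,[-0.0015,0,0.0065],[0,0,0]]
    - [-1,[0,0,0.007],[0,0,0]]

```text
time: 17.53
tool_pos: [0.5085, -0.2027, 0.1027]
tool_rot: [-3.141, 0.21, 3.037]
contact_force: [3.7, 1.8, 5.0]
opening: 0.01
```

```bash
python3 rep.py
```

```text
t 17.5333 from s2 [20.24  0.78 21.81] mm (home z ~35.8) rv [-0.0011  0.0018  0.0004]
F tool [-4.4  2.2 -4.1] M tool [-0.63 -0.79 -0.01] open 0.010043202609693049 q [-0.57  0.42  1.81  0.14  0.72 -2.14]
```

Call:
jog_arm:
  series:
    - [-1,[0.0015,0,0.001],[0,0,0]]
    - [-1,[0.0015,0,0.0015],[0,0,0]]
    - [-1,[-0.0015,0,0.002],[0,0,0]]
    - [-1,[-0.0015,0,0.0025],[0,0,0]]
    - [-1,[0.0015,0,0.003],[0,0,0]]
    - [-1,[0.0015,0,0.0035],[0,0,0]]
    - [-1,[-0.0015,0,0.004],[0,0,0]]
    - [-1,[-0.0015,0,0.0045],[0,0,0]]
    - [-1,[0.0015,0,0.005],[0,0,0]]
    - [-1,[0.0015,0,0.0055],[0,0,0]]
    - [-1,[-0.0015,0,0.006],[0,0,0]]
    - [-1,[-0.0015,0,0.0065],[0,0,0]]

```text
time: 18.53
tool_pos: [0.5106, -0.2029, 0.0971]
tool_rot: [-3.141, 0.21, 3.038]
contact_force: [-4.7, 2.9, 12.5]
opening: 0.0096
```

```bash
python3 rep.py
```

```text
t 18.5333 from s2 [19.3   0.82 27.79] mm (home z ~35.8) rv [-0.001   0.0023 -0.0001]
F tool [  2.2   2.4 -13.2] M tool [-0.53  0.58 -0.  ] open 0.009562109960385966 q [-0.57  0.43  1.81  0.14  0.71 -2.14]
```

Call:
jog_arm:
  series:
    - [-1,[0.003,0.0002,0.001],[0,0,0]]
    - [-1,[0.003,0.0002,0.0015],[0,0,0]]
    - [-1,[0,0.0002,0.002],[0,0,0]]
    - [-1,[0,0.0002,0.0025],[0,0,0]]
    - [-1,[0.003,0.0002,0.003],[0,0,0]]
    - [-1,[0.003,0.0002,0.0035],[0,0,0]]
    - [-1,[0,0.0002,0.004],[0,0,0]]
    - [-1,[0,0.0002,0.0045],[0,0,0]]
    - [-1,[0.0015,0.0002,0.005],[0,0,0]]
    - [-1,[0.0015,0.0002,0.005],[0,0,0]]

```text
time: 19.37
tool_pos: [0.5114, -0.2032, 0.0917]
tool_rot: [-3.14, 0.212, 3.037]
contact_force: [3.6, 0.9, 2.4]
opening: 0.0098
```

```bash
python3 rep.py; python3 look.py s4
```

```text
t 19.3667 from s2 [19.62  0.67 33.23] mm (home z ~35.8) rv [-0.0003 -0.0003  0.0006]
F tool [-3.9  1.3 -1.6] M tool [-0.22 -0.88  0.02] open 0.009760735143627935 q [-0.57  0.44  1.82  0.15  0.7  -2.14]
19.3667 [ 0.5114354  -0.20317819  0.09171764] [-3.14028109  0.21221631  3.03721993] 0.009760735143627935 [3.6056808  0.91801985 2.40103471]
```

View pics/s4.png

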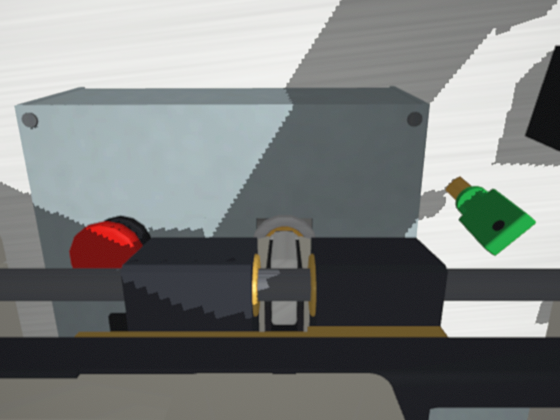

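Call:
jog_arm:
  series:
    - [-1,[-0.0003,0.0002,0.0008],[0,0,0]]
    - [-1,[-0.0003,0.0002,0.0016],[0,0,0]]
    - [-1,[-0.0003,0.0002,0.0024],[0,0,0]]
    - [-1,[-0.0003,0.0002,0.003],[0,0,0]]
    - [-1,[-0.0003,0.0002,0.003],[0,0,0]]

```text
time: 19.83
tool_pos: [0.5121, -0.2032, 0.0888]
tool_rot: [-3.14, 0.211, 3.038]
contact_force: [2.9, -1.0, 3.4]
opening: 0.01
```

```bash
python3 rep.py
```

```text
t 19.8333 from s2 [19.59  0.75 36.18] mm (home z ~35.8) rv [-0.0001  0.0007  0.0002]
F tool [-3.6 -0.7 -2.7] M tool [ 0.05 -0.77  0.03] open 0.010017967564519543 q [-0.57  0.45  1.82  0.15  0.69 -2.14]
```

Call:
jog_arm:
  series:
    - [-1,[-0.0003,0,0.0008],[0,0,0]]
    - [-1,[-0.0003,0,0.0016],[0,0,0]]
    - [-1,[-0.0003,0,0.0024],[0,0,0]]
    - [-1,[-0.0003,0,0.0024],[0,0,0]]

```text
time: 20.17
tool_pos: [0.5125, -0.2032, 0.0875]
tool_rot: [-3.14, 0.211, 3.038]
contact_force: [-3.0, 1.1, 14.7]
opening: 0.0101
```

```bash
python3 rep.py
```

```text
t 20.1667 from s2 [19.46  0.74 37.61] mm (home z ~35.8) rv [ 0.      0.0008 -0.0002]
F tool [ -0.1   0.7 -15. ] M tool [-0.11 -0.02  0.09] open 0.010074319648709855 q [-0.57  0.45  1.82  0.15  0.69 -2.14]
```

Call:
jog_arm:
  series:
    - [-1,[-0.0003,0,0.001],[0,0,0]]
    - [-1,[-0.0003,0,0.0016],[0,0,0]]
    - [-1,[-0.0003,0,0.0016],[0,0,0]]
    - [-1,[-0.0003,0,0.0016],[0,0,0]]

```text
time: 20.5
tool_pos: [0.5127, -0.2032, 0.0873]
tool_rot: [-3.139, 0.211, 3.039]
contact_force: [-11.0, 1.5, 30.1]
opening: 0.0098
```

```bash
python3 rep.py;python3 look.py s5
python3 - <<'E'
import pickle,cv2
from cell import eyes
s,d=pickle.load(open("s5.pkl","rb"))
a=cv2.resize(d["img"][205:345,225:345,::-1],None,fx=4,fy=4,interpolation=cv2.INTER_CUBIC)
cv2.imwrite("pics/s5c.png",a)
d=eyes.read_camera("scene")
cv2.imwrite("pics/s5s.png",cv2.resize(d["img"][110:250,160:300,::-1],None,fx=4,fy=4,interpolation=cv2.INTER_CUBIC))
E
```

```text
t 20.5 from s2 [19.35  0.74 37.76] mm (home z ~35.8) rv [ 0.0003  0.0007 -0.0007]
F tool [  4.5   0.3 -31.7] M tool [-0.18  1.02  0.02] open 0.009805220606742734 q [-0.57  0.45  1.82  0.15  0.69 -2.14]
20.5 [ 0.51265335 -0.203243    0.08734302] [-3.13946251  0.21122327  3.03852416] 0.009805220606742734 [-10.95811771   1.54219853  30.06757276]
```

View pics/s5c.png

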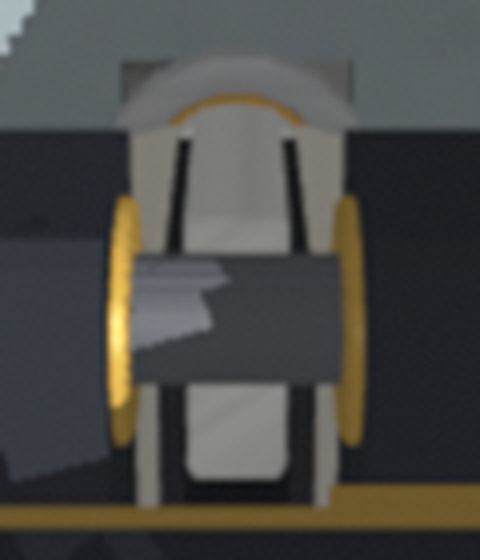

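View pics/s5s.png

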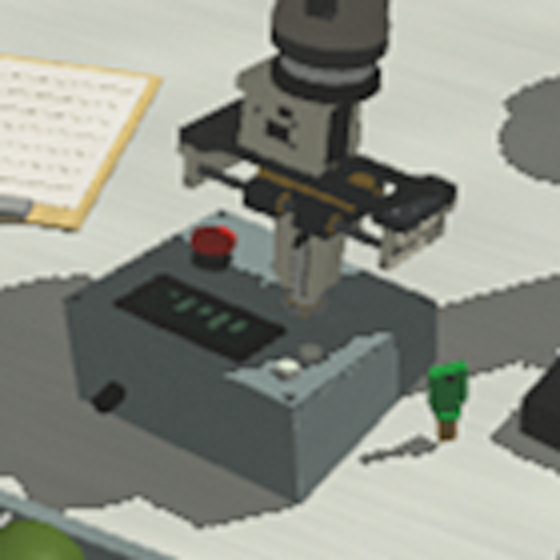

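The key hit a hard stop with 32 N at home depth, and the collar is on the face. I'll ease the push a little and turn in stages.

Call:
jog_arm:
  series:
    - [-1,[0,0,-0.0005],[0,0,0]]
    - [-1,[0,0,-0.0006],[0,0,0.08]]
    - [-1,[0,0,-0.0006],[0,0,0.16]]
    - [-1,[0,0,-0.0006],[0,0,0.24]]
    - [-1,[0,0,-0.0006],[0,0,0.32]]
    - [-1,[0,0,-0.0006],[0,0,0.4]]
    - [-1,[0,0,-0.0006],[0,0,0.4]]
    - [-1,[0,0,-0.0006],[0,0,0.4]]
  squeeze: 60

```text
time: 21.27
tool_pos: [0.5126, -0.2034, 0.0874]
tool_rot: [3.06, 0.195, 2.63]
contact_force: [-10.0, 1.1, 23.7]
opening: 0.0095
```

```bash
python3 rep.py; python3 look.py s6
```

```text
t 21.2667 from s2 [19.41  0.56 37.71] mm (home z ~35.8) rv [0.0006 0.0009 0.3998]
F tool [  4.5  -1.9 -25.3] M tool [0.35 0.7  0.03] open 0.009537551576184355 q [-0.57  0.45  1.82  0.15  0.69 -1.74]
21.2667 [ 0.51256277 -0.20342089  0.08737746] [3.0604049  0.19497784 2.62990145] 0.009537551576184355 [-9.95767333  1.10526757 23.68720761]
```

View pics/s6.png

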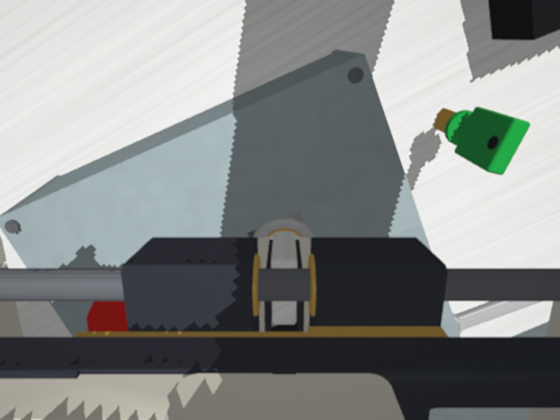

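Call:
jog_arm:
  series:
    - [-1,[0.0002,0,0],[0,0,0.1]]
    - [-1,[0.0002,0,0],[0,0,0.2]]
    - [-1,[0.0002,0,0],[0,0,0.3]]
    - [-1,[0.0002,0,0],[0,0,0.4]]
    - [-1,[0.0002,0,0],[0,0,0.5]]
    - [-1,[0.0002,0,0],[0,0,0.6]]
    - [-1,[0.0002,0,0],[0,0,0.7]]
    - [-1,[0.0002,0,0],[0,0,0.7]]
    - [-1,[0.0002,0,0],[0,0,0.7]]

```text
time: 22.07
tool_pos: [0.5123, -0.2036, 0.0873]
tool_rot: [2.954, 0.097, 1.929]
contact_force: [-10.2, -1.3, 24.0]
opening: 0.0097
```

```bash
python3 rep.py
```

```text
t 22.0667 from s2 [19.69  0.34 37.71] mm (home z ~35.8) rv [1.4000e-03 5.0000e-04 1.0998e+00]
F tool [ -0.   -5.3 -25.5] M tool [ 0.96  0.16 -0.07] open 0.009678843884319015 q [-0.57  0.45  1.82  0.15  0.69 -1.04]
```

Call:
jog_arm:
  series:
    - [-1,[0,-0.0003,0],[0,0,0.1]]
    - [-1,[0,-0.0003,0],[0,0,0.2]]
    - [-1,[0,-0.0003,0],[0,0,0.3]]
    - [-1,[0,-0.0003,0],[0,0,0.4]]
    - [-1,[0,-0.0003,0],[0,0,0.5]]
    - [-1,[0,-0.0003,0],[0,0,0.58]]
    - [-1,[0,-0.0003,0],[0,0,0.62]]
    - [-1,[0,-0.0003,0],[0,0,0.62]]
    - [-1,[0,-0.0003,0],[0,0,0.62]]

```text
time: 22.82
tool_pos: [0.512, -0.2035, 0.0872]
tool_rot: [2.933, -0.029, 1.321]
contact_force: [-9.4, -0.6, 24.8]
opening: 0.01
```

```bash
python3 rep.py; python3 look.py s7
python3 - <<'E'
import pickle,cv2
from cell import eyes
s,d=pickle.load(open("s7.pkl","rb"))
a=cv2.resize(d["img"][205:345,225:345,::-1],None,fx=4,fy=4,interpolation=cv2.INTER_CUBIC)
cv2.imwrite("pics/s7c.png",a)
d=eyes.read_camera("scene")
cv2.imwrite("pics/s7s.png",cv2.resize(d["img"][110:250,160:300,::-1],None,fx=4,fy=4,interpolation=cv2.INTER_CUBIC))
E
```

```text
t 22.8167 from s2 [19.99  0.41 37.72] mm (home z ~35.8) rv [1.5000e-03 4.0000e-04 1.7192e+00]
F tool [ -2.2  -3.6 -26.1] M tool [ 0.91 -0.39 -0.15] open 0.010045605623981308 q [-0.57  0.45  1.82  0.15  0.69 -0.42]
22.8167 [ 0.51198459 -0.20350529  0.08724561] [ 2.93281381 -0.02866701  1.32144407] 0.010045605623981308 [-9.36050288 -0.58634372 24.75795839]
```

View pics/s7.png

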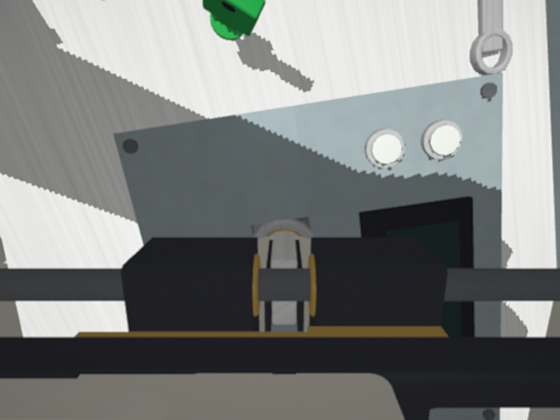

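View pics/s7s.png

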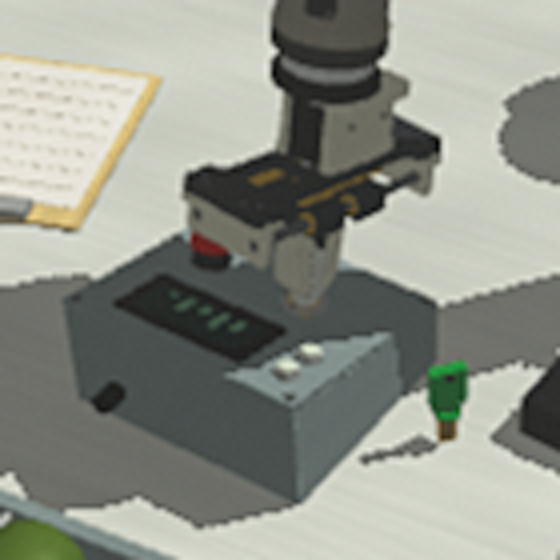

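View pics/s7c.png

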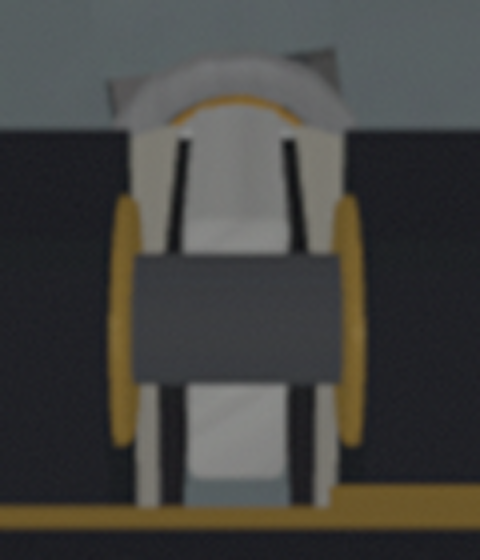

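Call:
jog_arm:
  series:
    - [-1,[0,0,0],[0,0,0.03]]
    - [-1,[0,0,0],[0,0,0.05]]
    - [-1,[0,0,0],[0,0,0.05]]
    - [-1,[0,0,0],[0,0,0.05]]

```text
time: 23.25
tool_pos: [0.5119, -0.2035, 0.0872]
tool_rot: [2.935, -0.039, 1.273]
contact_force: [-9.5, -0.0, 24.3]
opening: 0.0096
```

```bash
python3 rep.py
python3 - <<'E'
from cell import status
print(status.observe()["joint_efforts"])
E
```

```text
t 23.25 from s2 [20.06  0.4  37.72] mm (home z ~35.8) rv [1.9000e-03 4.0000e-04 1.7683e+00]
F tool [ -1.9  -3.8 -25.7] M tool [ 0.94 -0.34 -0.41] open 0.009566269158442267 q [-0.57  0.45  1.82  0.15  0.69 -0.37]
[  1.75368916 -31.29119039 -16.2988776    1.42501295  -1.92429632
   0.43425819]
```

Torque jumped from 0.15 to 0.41 N m within 0.05 rad, so the plug is at its stop. I'll hold and verify.

Call:
jog_arm:
  series:
    - [-1,[0,0,0],[0,0,0]]
    - [-1,[0,0,0],[0,0,0]]
    - [-1,[0,0,0],[0,0,0]]
    - [-1,[0,0,0],[0,0,0]]
    - [-1,[0,0,0],[0,0,0]]
    - [-1,[0,0,0],[0,0,0]]
    - [-1,[0,0,0],[0,0,0]]
    - [-1,[0,0,0],[0,0,0]]
    - [-1,[0,0,0],[0,0,0]]
    - [-1,[0,0,0],[0,0,0]]
    - [-1,[0,0,0],[0,0,0]]
    - [-1,[0,0,0],[0,0,0]]

```text
time: 24.25
tool_pos: [0.5119, -0.2035, 0.0872]
tool_rot: [2.935, -0.039, 1.273]
contact_force: [-10.1, 0.5, 24.5]
opening: 0.0098
```

```bash
python3 rep.py; python3 look.py s8
python3 - <<'E'
import cv2,pickle,numpy as np
from cell import eyes
d=eyes.read_camera("scene")
s,w=pickle.load(open("s8.pkl","rb"))
o=np.zeros((560,800,3),np.uint8)
o[:300,:440]=cv2.resize(d["img"][160:310,260:480,::-1],(440,300),interpolation=cv2.INTER_CUBIC)
o[:560,445:800]=cv2.resize(w["img"][205:345,240:329,::-1],(355,560),interpolation=cv2.INTER_CUBIC)
cv2.imwrite("pics/fin.png",o)
E
```

```text
t 24.25 from s2 [20.05  0.42 37.72] mm (home z ~35.8) rv [1.8000e-03 4.0000e-04 1.7683e+00]
F tool [ -1.5  -4.5 -26. ] M tool [ 0.91 -0.44 -0.39] open 0.009776557583552713 q [-0.57  0.45  1.82  0.15  0.69 -0.37]
24.25 [ 0.5119228  -0.20349116  0.08723646] [ 2.93461451 -0.03866945  1.27336039] 0.009776557583552713 [-10.08646309   0.49255328  24.45958754]
```

View pics/fin.png

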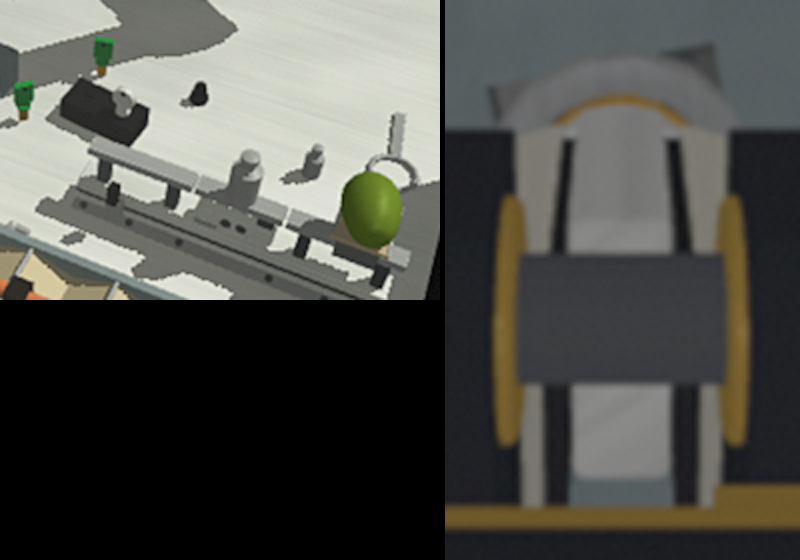

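The weight stands on the rail at (245,180), the small weight, round key, nozzle and gauge haven't moved, and the key hold is steady. I'm handing in.

```bash
python3 -c "
from cell import job
print(job.hand_in())"
```

```text
the job is handed in; nothing more can be done
None
```

I placed the larger weight on the rail, inserted and turned the square-headed key, and handed the job in at about 24 s of the 72 s allowed. The arm is still holding the key, pushed in and turned.

- **Weight:** it stands upright on the weigh rail and is released. After I let go, the wrist camera put it within about 1 mm of the cross. It was still standing in the last scene picture.
- **Key in the switch:** I rocked it past both pins until the collar met a hard stop at 32 N, then held it with about 26 N. The final depth read about 2 mm deeper than I had estimated from the camera. That could be face-height error or a small slip of the key in the grip. The hard stop and the plug unlocking both indicate it is fully home.
- **Quarter turn:** I turned the head 1.77 rad clockwise. Torque jumped from 0.15 to 0.41 N m over the last 0.05 rad, which shows the stop. Pose and torque stayed steady through a 1 s hold.
- **Other things:** the small weight, round-headed key, green keys, nozzle and gauge looked unmoved in the final scene picture. I did not re-check the wrench and the bottle at the end.

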